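# Refit the retaining ring on a bench mixer's spindle

### The job

Put the retaining ring back on the bench mixer's spindle: take the ring pliers, spread the ring by its two eyes, bring it over the spindle's head, press the sprung plate down gently with it and let the ring contract into the groove so that it holds the plate down. Then stand the pliers back in their stand and let go, leaving the other things on the bench where they are.

Things in the scene. Friction and masses are not known exactly. Their poses are not given: they have to be found in the camera images.
- mixer: Bench mixer, low white box 170 x 170 mm, fixed; origin under its centre. Its deck is 40 mm above the bench. A steel spindle stands upright in its middle: on top a cone 6 mm high (diameter 31 mm growing to 40), then a head 40 mm in diameter and 10 mm high, then under the head's underside the groove, with a core 35 mm in diameter.
- spindle_axis (a point): Point on the spindle's vertical axis at deck height. A round aluminium plate, diameter 86 mm, surrounds the spindle, pushed up by a spring. The plate's top, when up, is 3 mm below the head's underside and 19 mm below the cone's top, and 21 to 49 mm above the deck: this height differs each time, is not measured and has to be found by feel.
- plate (a joint): How far the sprung plate is pressed down, m: 0 up, 0.007 hard stop. It moves from 4 N and needs 1.2 N more per mm (13 N at the stop). The ring is 5 mm thick, so the plate must go down more than 2 mm (4 to 5 is comfortable) before the ring can shut under the head. Held down by the ring in the groove it reads about 0.002.
- ring: Dark steel retaining ring lying flat on the tray, 5 mm thick, about 54 mm wide and 68 mm long, 45 g. Origin: centre, at the underside; z up, x points to the two eyes. Two arms hinge on a back lug at x = -25 mm and are sprung shut. Inner pads, 60 to 120 degrees either side of x, have inner radius 18 mm when shut; the rest of the inside clears a radius of 20.5 mm.
- ring_eyes (a point): Midpoint between the ring's eyes when shut, at their top, 9 mm above the underside (x = 30 mm in the ring's frame). The eyes are 17 (x) x 17 (y) mm and 9 mm high, with holes 10 (x) x 8 (y) mm right through, centred at y = +11 and -11 mm.
- ring_left (a joint): Angle, rad, by which each arm of the ring is swung open: 0 shut, 0.25 limit. It passes over the head above about 0.12; aim for 0.14 to 0.18. At 0.16 the eyes are 20 mm either side and 3 mm nearer the lug, so the ring's centre is 27 mm from their midpoint. Spreading takes 4 N at each eye, 8 N at 0.16. Round the head it cannot read below 0.07; in the groove it reads about 0.
- tray: Grey flat parts tray, 100 x 90 mm, top 12 mm above the bench, fixed; the ring lies on it. Origin under its centre.
- pliers: Ring pliers standing in the stand, tips down, 200 g. Origin midway between the tip ends, z up, y from tip to tip; alike fore and aft. Round tips, diameter 4.4 mm, 8 mm long, at y = +11 and -11 mm; over them legs 8 (x) x 7 (y) mm whose lower ends rest on the ring's eyes. Steel block 34 (x) x 52 (y) mm from z = 38 to 58 mm.
- pliers_handles (a point): Where to grip: midway between the pliers' two upright black handles, 95 mm above the tip ends. Handles: z = 63 to 119 mm above the tip ends, 20 mm wide (x), flat outer faces 64 mm apart (y).
- pliers_left (a joint): Inward travel of each handle = outward travel of each tip, m: 0 let go, 0.011 stop. So squeezing the handles from 64 to 42 mm apart spreads the tips by 22 mm; 42 to 44 mm apart opens the ring enough. Their spring pushes back with 6 N, 10.4 N at the stop, and opens the handles again.
- stand: White fixed stand for the pliers, 70 x 70 mm, 49 mm high; origin under its centre.
- stand_slot (a point): Middle of the stand's slot, at the rim, 49 mm above the bench. The slot is 18 mm (x) by 36 mm (y) and 43 mm deep; the legs of the pliers hang in it, the tip ends 11 mm above the bench, and their steel block rests on the rim.
- tip_box: Bystander: red box with a clear lid, 80 x 120 x 65 mm, loose. Origin under its centre.
- timer: Bystander: small white bench timer 60 x 65 x 18 mm, loose. Origin under its centre.
- jar: Bystander: white jar with a screw cap, diameter 70 mm, 85 mm high, loose. Origin under its centre.

How it is judged:
By the outcome, as a careful person would: the job done as asked, in the order asked, and still so for the second after the job is handed in, with the robot touching nothing.
It also fails if it takes over 67 s, if anything falls off the work surface, if the arm or the gripper's body presses on something with over 40 N, if the wrist force passes 120 N, or if a joint passes its speed limit or range.

### The arm

A 6-joint arm with a two-finger parallel gripper is mounted at the origin on the work surface. World frame = base frame: x ahead of the robot, y to its left, z up, the work surface at z = 0. Lengths are in m, angles in rad, forces in N, time in s.
With the tool pointing down it reaches from about 0.25 to 0.725 m from the base axis. Payload 4 kg.
Tool frame: the origin (TCP) lies midway between the tips of the shut fingers; the grasp point (between the pads) lies bot.pinch_z behind it (bot.pinch_z is the distance from the TCP to the grasp point, in m); z points along the fingers, y is the direction in which the jaws open and shut (so a half turn about z gives the same grasp; the last joint's range is limited). The gripper opens to 85 mm and grips with 20 to 120 N. Pads are 22 mm wide; open, the fingers measure 114 mm over their backs; the gripper's body (76 mm by 85 mm) begins 54 mm behind the grasp point. The pads swing forward as they close: fully open they stand 13 mm farther back than shut.
Start: joints at [-1.333, 0.241, 0.005, 1.335, 0, 1.571], TCP at [0.118, -0.486, 0.194] pointing down, gripper open.
Joint ranges: [-2.72, 2.72], [-1.05, 1.87], [-1.09, 1.28], [-1.99, 2.15], [-1.42, 1.44], [-3.14, 3.14]. Speed limits (rad/s): [2.79, 2.79, 3.14, 3.14, 3.14, 3.14].

### API

Orientations are given as a unit quaternion [x, y, z, w].
In Python, from workcell import bot gives the robot as it stands. The module is installed in compiled form; this text tells all that it offers.
- The arm moves only by the tool move_arm, never from a script. Its argument "series" is a list that holds one entry, the list of rows, each a list of 7 numbers: the shift along the world's x, y, z in cm, then the turn, a rotation vector about the world's x, y, z in degrees, then the opening, from 0 (shut) to 1 (fully open). A call has exactly 5 rows; each row shifts and turns the pose as measured when the row begins; what a row does not reach is not made up. A row lasts 1/10 s, in which the tool goes at most 50 mm and 8.59 degrees, less where a joint would pass 70% of its speed; a pose out of reach is approached as far as the arm can. A call with a gripper value outside its range is refused whole. The fingers move at their own pace and stop on an object; the grip force is fixed at half the most. Time passes only in rows, so rows that do not move let the fingers close, or fill a call up. It gives the time, the measured TCP pose, the force and the opening at its end, in the units of the state.
- bot.get_obs(): the state, without advancing time (a new reading comes with each control period).
- bot.camera(name): name is "scene" or "top"; returns (picture, depth): 420x560x3 uint8, red, green, blue; 420x560 float32, m along the optical axis (not along the pixel's ray), 0 where there is no reading.
- bot.camera_info(name): a dict with "vfov" (degrees; the focal length in pixels is half the picture's height over the tangent of half this angle, whatever the lens; pixels are square), "cx", "cy" (the principal point, pixels), "k1" (the pictures are not rectified: a ray, as slopes to the right and down, at radius r is drawn at 1 + k1 r^2 times it, then the intrinsics apply), "cam_to_world" (4x4, takes a point from camera to world coordinates). Camera axes: x right, y down, z forward; pixel columns grow to the right and rows downward; lengths in m; the calibration is good to about 2 mm. A picture is of the moment at which its call begins. camera_info takes no time and is no camera call.
- bot.job_done(): hands the job in, once; it reports no verdict.
Trained networks look in the newest picture that a camera, given by its name, has taken for a name from the list of things; names that differ only in an ending like _2 or _b are one class to them, and where a whole thing is asked for, a point or a joint stands for the part that bears it (a point fixed in the world has none). Each returns a list of dicts, best first, with "confidence" (0 to 1); they miss things now and then, are a little off and sometimes report something else, mostly with a low value. They report only what shows in the picture. A call takes as long as a camera call.
- bot.find_in(camera, target): "at" ([x, y, z] in m, in world coordinates, good to about 4 mm: the middle of the surface that is visible of it).
The state is a dict: "clock": time; "joint_pos": joint angles; "joint_vel": joint speeds; "tau": joint torques, N m; "eef_pos": TCP position; "tool_rot": TCP orientation; "ft_force": force on the tool from outside, world axes, zero at the start; "ft_torque": the same for the moment, N m; "grip_width": finger opening in m.
Only numpy, scipy, OpenCV 4.12 (cv2) and the standard library are available. Lean on these libraries where they do the work, as an engineer would, in place of code of your own. Each camera call takes 0.05 s, during which the arm holds its last target.

## Working session

There is one attempt and no reset: what is moved stays moved. The work goes in short steps, Python scripts to look and compute and a tool call to move; the robot and the scene stay as the last step left them, time stands still between calls to the robot, and variables do not carry over. Pictures are saved under pics/ and viewed, and the job is handed in when it is done.

Besides the shell and the picture viewer there is one more tool, called in YAML: its name, and indented under it one key for each argument. move_arm: Moves the arm, as the interface text tells. Its arguments: {"type":"object","properties":{"series":{"type":"array","items":{"type":"array","items":{"type":"array","items":{"type":"number"}}}}},"required":["series"]}

```bash
mkdir -p pics; cat > h.py <<'E'
import numpy as np, cv2
from workcell import bot
def snap(name,fn):
    p,d=bot.camera(name); cv2.imwrite('pics/'+fn+'.png',p[:,:,::-1]); np.save('pics/'+fn+'.npy',d); return p,d
def intr(name):
    i=bot.camera_info(name); f=210/np.tan(np.radians(i['vfov'])/2)
    return i,f
def pts(name,d):
    i,f=intr(name); H,W=d.shape
    u,v=np.meshgrid(np.arange(W),np.arange(H))
    x=(u-i['cx'])/f; y=(v-i['cy'])/f
    a,b=x.copy(),y.copy()
    for _ in range(20):
        s=1+i['k1']*(a*a+b*b); a=x/s; b=y/s
    P=np.stack([a*d,b*d,d,np.ones_like(d)],-1)
    W_=P@np.array(i['cam_to_world']).T
    W_=W_[...,:3]; W_[d==0]=np.nan
    return W_
def proj(name,p):
    i,f=intr(name); c=np.linalg.inv(np.array(i['cam_to_world']))@np.r_[p,1]
    a,b=c[0]/c[2],c[1]/c[2]; s=1+i['k1']*(a*a+b*b)
    return a*s*f+i['cx'],b*s*f+i['cy']
E
python3 - <<'E'
from h import *
o=bot.get_obs(); print(o, bot.pinch_z)
for n in('scene','top'):
    print(n,bot.camera_info(n)); snap(n,n+'0')
    for t in ['mixer','ring','ring_eyes','tray','pliers','pliers_handles','stand','stand_slot','spindle_axis','plate','tip_box','timer','jar']:
        r=bot.find_in(n,t); print(n,t,[(np.round(x['at'],3).tolist(),round(x['confidence'],2)) for x in r[:2]])
print(bot.get_obs()['clock'])
E
```

```text
{'clock': 0.0, 'joint_pos': array([-1.33299220e+00,  2.41397268e-01,  3.71954535e-03,  1.33518404e+00,
       -3.71725723e-05,  1.57077442e+00]), 'joint_vel': array([-2.05691095e-03, -4.99326318e-04, -5.91169605e-05,  1.06686210e-03,
        1.13485151e-03, -6.70500449e-04]), 'tau': array([-2.37972054e-04, -3.72317111e+01,  2.52408206e+01,  1.71051087e-02,
       -6.96785537e-05,  4.25848881e-06]), 'eef_pos': array([ 0.11760614, -0.48524648,  0.19311909]), 'tool_rot': array([ 9.92937643e-01,  1.18632925e-01, -1.40947112e-04, -1.02322410e-03]), 'ft_force': array([ 0.15671117, -1.09214546, -1.07609588]), 'ft_torque': array([-0.06622279,  0.0005641 , -0.00340185]), 'grip_width': 0.08535621565200342} 0.0187
scene {'vfov': 48.73002632827722, 'cx': 275.23628683974977, 'cy': 204.77607722229848, 'k1': -0.054283757657778715, 'cam_to_world': array([[-0.62121372,  0.6036573 , -0.49969129,  1.0328382 ],
       [ 0.78349716,  0.49067242, -0.38127782,  0.30441549],
       [ 0.01502359, -0.62836172, -0.77777622,  0.73683108],
       [ 0.        ,  0.        ,  0.        ,  1.        ]])}
scene mixe
[... 1061 characters left out ...]
-0.98980311,  0.80790369],
       [ 0.        ,  0.        ,  0.        ,  1.        ]])}
top mixer [([0.521, 0.159, 0.038], 0.63), ([0.526, -0.069, 0.067], 0.26)]
top ring [([0.537, -0.246, 0.016], 0.54)]
top ring_eyes [([0.536, -0.248, 0.018], 0.67)]
top tray [([0.532, -0.252, 0.015], 0.95)]
top pliers [([0.526, -0.069, 0.07], 0.74)]
top pliers_handles [([0.525, -0.07, 0.069], 0.76)]
top stand []
top stand_slot [([0.521, -0.069, 0.05], 0.93)]
top spindle_axis [([0.519, 0.155, 0.042], 0.88)]
top plate [([0.525, 0.159, 0.068], 0.69)]
top tip_box [([0.523, -0.047, 0.131], 0.65)]
top timer [([0.75, -0.048, 0.016], 0.93), ([0.524, -0.07, 0.072], 0.51)]
top jar [([0.75, 0.142, 0.083], 0.65)]
1.4
```

View pics/scene0.png

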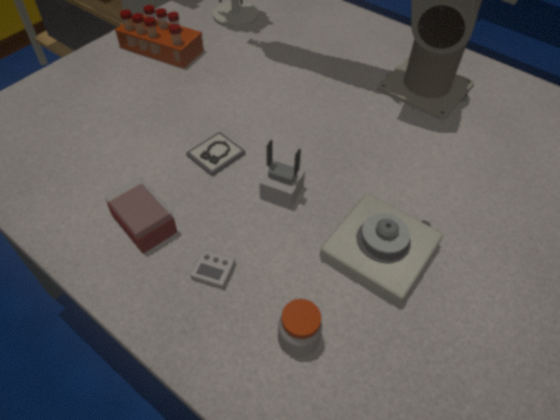

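View pics/top0.png

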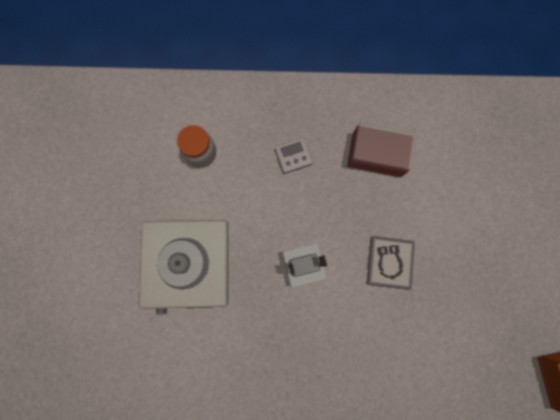

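The top view shows the ring on its tray at about (390,263) with its eyes pointing up (+x). The pliers stand in the stand at (305,265), slightly turned. The mixer is at (183,263). Next I'll zoom in and measure with depth.

```bash
python3 - <<'E'
import cv2
a=cv2.imread('pics/top0.png'); s=cv2.imread('pics/scene0.png')
def c(im,x,y,w,h,k): return cv2.resize(im[y:y+h,x:x+w],None,fx=k,fy=k,interpolation=cv2.INTER_CUBIC)
A=c(a,360,225,65,75,5); B=c(a,270,225,75,75,5)
cv2.imwrite('pics/z1.png',cv2.convertScaleAbs(cv2.hconcat([A,B]),alpha=1.6))
A=c(s,180,125,75,55,5); B=c(s,245,130,75,80,5)[:275]
cv2.imwrite('pics/z2.png',cv2.convertScaleAbs(cv2.hconcat([A,B]),alpha=1.6))
E
python3 - <<'E'
from h import *
import warnings; warnings.filterwarnings('ignore')
for n in('scene','top'):
    d=np.load(f'pics/{n}0.npy'); P=pts(n,d); x,y,z=P[...,0],P[...,1],P[...,2]
    def rep(l,m):
        q=P[m]; 
        if len(q)<4: print(n,l,len(q));return
        r=cv2.minAreaRect(q[:,:2].astype(np.float32)*1000)
        print(n,l,len(q),'mean',q.mean(0).round(4),'rect',np.round(r[0],1),np.round(r[1],1),round(r[2],1),'zmed',np.median(q[:,2]).round(4))
    print(n,'table z',np.median(z[(x>.3)&(x<.4)&(abs(y)<.2)]))
    st=(abs(x-.53)<.07)&(abs(y+.07)<.07)
    rep('stand top',st&(z>.04)&(z<.056)); rep('block top',st&(z>.062)&(z<.074)); rep('handles',st&(z>.09)); rep('handletop',st&(z>.12)&(z<.14))
    tr=(abs(x-.53)<.09)&(abs(y+.25)<.09)
    rep('tray',tr&(z>.007)&(z<.0145)); rep('tray all',tr&(z>.007)); rep('ring',tr&(z>.0155)); rep('eyes',tr&(z>.0195))
    mx=(abs(x-.53)<.13)&(abs(y-.16)<.13)
    rep('deck',mx&(z>.033)&(z<.047)); rep('mix>.055',mx&(z>.055))
    zz=z[mx&(z>.05)]; print(np.histogram(zz,bins=np.arange(.05,.12,.003)))
E
```

```text
scene table z -1.562465307358707e-05
scene stand top 549 mean [ 0.5378 -0.0586  0.0482] rect [523.5 -67.5] [73.4 70.6] 13.6 zmed 0.0485
scene block top 361 mean [ 0.5266 -0.0677  0.0681] rect [523.3 -67.5] [37.2 61.1] 15.1 zmed 0.0683
scene handles 211 mean [ 0.5263 -0.066   0.1138] rect [523.6 -67.9] [23.1 64.5] 13.8 zmed 0.1147
scene handletop 88 mean [ 0.5255 -0.0672  0.1265] rect [523.4 -68. ] [23.1 64.4] 13.4 zmed 0.1278
scene tray 1086 mean [ 0.5331 -0.2463  0.0117] rect [ 530.4 -249.9] [ 93.4 102.1] 84.7 zmed 0.0119
scene tray all 1347 mean [ 0.534  -0.246   0.0129] rect [ 530.4 -249.9] [ 93.4 102.1] 84.7 zmed 0.0123
scene ring 216 mean [ 0.5398 -0.2446  0.0185] rect [ 531.  -242.2] [70.5 55. ] 14.6 zmed 0.0181
scene eyes 71 mean [ 0.5556 -0.2436  0.021 ] rect [ 546.4 -241.6] [36.4 45.4] 6.1 zmed 0.0208
scene deck 5531 mean [0.539  0.1741 0.0392] rect [524.5 167.8] [175.8 170.3] 1.6 zmed 0.0393
scene mix>.055 1502 mean [0.5305 0.1694 0.0699] rect [525.5 167.9] [86.5 83.4] 25.6 zmed 0.0662
(array([  0,   0,   0,  31, 271, 769,  39,  32,  19,  47,  70, 191,  33,
         0,   0,
[... 839 characters left out ...]
0.0129
top ring 330 mean [ 0.534  -0.2458  0.0189] rect [ 530.  -250.5] [81.5 85.5] 85.9 zmed 0.0186
top eyes 123 mean [ 0.5493 -0.2431  0.0215] rect [ 531.3 -245. ] [65.9 46.4] 9.7 zmed 0.0214
top deck 5996 mean [0.522  0.1647 0.0404] rect [518.4 168.2] [181.6 171.9] 1.7 zmed 0.0405
top mix>.055 1643 mean [0.524  0.1655 0.071 ] rect [524.3 166.5] [82.2 85. ] 1.0 zmed 0.0674
(array([  0,   0,   0,   4,  86, 900, 264,  13,   3,  18,  65, 179, 111,
         0,   0,   0,   0,   0,   0,   0,   0,   0,   0]), array([0.05 , 0.053, 0.056, 0.059, 0.062, 0.065, 0.068, 0.071, 0.074,
       0.077, 0.08 , 0.083, 0.086, 0.089, 0.092, 0.095, 0.098, 0.101,
       0.104, 0.107, 0.11 , 0.113, 0.116, 0.119]))
```

View pics/z1.png

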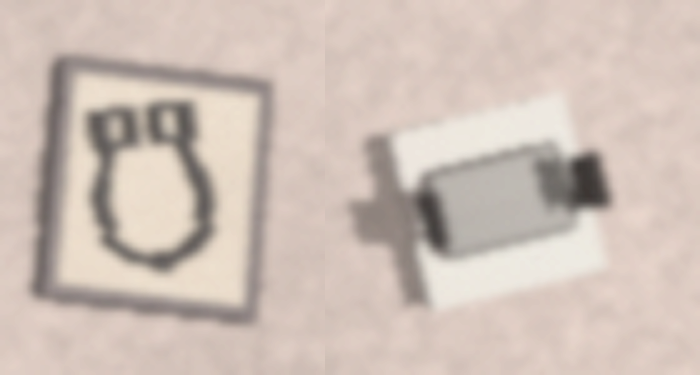

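View pics/z2.png

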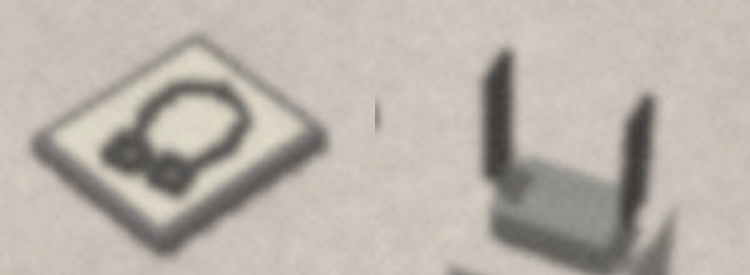

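```bash
cat > fit.py <<'E'
from h import *
from scipy.optimize import minimize
import warnings; warnings.filterwarnings('ignore')
def ringpoly(op=0.0):
    polys=[]
    for s in (1,-1):
        A=[]
        th=np.radians(np.r_[np.linspace(35,180,30)])
        o=np.c_[26*np.cos(th),s*26*np.sin(th)]; i=np.c_[20.5*np.cos(th),s*20.5*np.sin(th)][::-1]
        polys.append((np.r_[o,i],0,5))
        polys.append((np.array([[21.5,s*2.5],[38.5,s*2.5],[38.5,s*19.5],[21.5,s*19.5]]),0,9))
    holes=[np.array([[25,s*7],[35,s*7],[35,s*15],[25,s*15]]) for s in(1,-1)]
    return polys,holes
def render(n,p,x0,y0,w,h,K,z0=12):
    i,f=intr(n); Minv=np.linalg.inv(np.array(i['cam_to_world']))
    c,s=np.cos(p[2]),np.sin(p[2])
    def pj(q,z):
        X=np.c_[p[0]+c*q[:,0]-s*q[:,1],p[1]+s*q[:,0]+c*q[:,1],np.full(len(q),z)]/1000
        C=np.c_[X,np.ones(len(q))]@Minv.T; a=C[:,0]/C[:,2];b=C[:,1]/C[:,2]; k=1+i['k1']*(a*a+b*b)
        return (((np.c_[a*k*f+i['cx'],b*k*f+i['cy']]-[x0,y0]+.5)*K-.5)*16).round().astype(np.int32)
    polys,holes=ringpoly(); m=np.zeros((h*K,w*K),np.uint8)
    for q,a,b in polys:
        for z in (np.linspace(a,b,4)): cv2.fillPoly(m,[pj(q,z0+z)],255,shift=4)
    for q in holes:
        hm=None
        for z in np.linspace(0,9,4):
            t=np.zeros_like(m); cv2.fillPoly(t,[pj(q,z0+z)],255,shift=4); hm=t if hm is None else hm&t
        m[hm>0]=0
    m=cv2.GaussianBlur(m,(0,0),K*0.8)
    return cv2.resize(m,(w,h),interpolation=cv2.INTER_AREA).astype(float)/255
def fitring(n,fn,box,p0,z0=12):
    g=cv2.cvtColor(cv2.imread(f'pics/{fn}.png'),cv2.COLOR_BGR2GRAY).astype(float)
    x0,y0,w,h=box; G=g[y0:y0+h,x0:x0+w]
    def cost(p):
        m=render(n,p,x0,y0,w,h,6,z0); v=m>-1
        return -np.corrcoef(-G.ravel(),m.ravel())[0,1]
    best=None
    for dy in (-.1,.0,.1):
        r=minimize(cost,[p0[0],p0[1],p0[2]+dy],method='Nelder-Mead',options=dict(initial_simplex=np.array([p0,p0,p0,p0])+[[0,0,dy],[4,0,dy],[0,4,dy],[0,0,dy+.1]],xatol=.02,fatol=1e-5))
        if best is None or r.fun<best.fun: best=r
    return best.x,best.fun
E
python3 - <<'E'
from fit import *
print('top',fitring('top','top0',(372,240,38,42),[525,-247,.1]))
print('scene',fitring('scene','scene0',(197,137,40,32),[525,-247,.1]))
# spindle
for n in('scene','top'):
    d=np.load(f'pics/{n}0.npy'); P=pts(n,d); x,y,z=P[...,0],P[...,1],P[...,2]
    mx=(abs(x-.525)<.03)&(abs(y-.168)<.03)
    for lo,hi in((.0815,.0895),(.077,.0895)):
        q=P[mx&(z>lo)&(z<hi)]; c,r=cv2.minEnclosingCircle(q[:,:2].astype(np.float32)*1000); print(n,len(q),np.round(c,1),round(r,1),'zmed top',np.median(q[:,2]).round(4), np.percentile(q[:,2],[80,90,95]).round(4))
    pl=(np.hypot(x-.525,y-.167)<.05)&(z>.058)&(z<.072)
    q=P[pl]; c,r=cv2.minEnclosingCircle(q[:,:2].astype(np.float32)*1000); print(n,'plate',np.round(c,1),round(r,1))
    q=P[(np.hypot(x-.525,y-.167)<.038)&(np.hypot(x-.525,y-.167)>.026)&(z>.058)&(z<.072)];print('plate z',np.median(q[:,2]),q[:,2].std())
    dk=P[(abs(x-.525)<.08)&(abs(y-.167)<.08)&(np.hypot(x-.525,y-.167)>.055)&(z<.05)&(z>.03)]; print('deck z',np.median(dk[:,2]))
E
python3 - <<'E'
import cv2
a=cv2.imread('pics/top0.png'); s=cv2.imread('pics/scene0.png')
def c(im,x,y,w,h,k): return cv2.resize(im[y:y+h,x:x+w],None,fx=k,fy=k,interpolation=cv2.INTER_CUBIC)
cv2.imwrite('pics/z3.png',cv2.hconcat([c(a,140,220,90,90,4),c(s,325,190,110,90,4)]))
E
```

```text
top (array([ 5.24953712e+02, -2.46135192e+02,  1.34221325e-01]), np.float64(-0.8460540089637903))
scene (array([ 5.25764090e+02, -2.46049878e+02,  1.18047943e-01]), np.float64(-0.6645149501696194))
scene 263 [526.9 167.2] 19.3 zmed top 0.0846 [0.0857 0.0862 0.0866]
scene 341 [526.1 167.9] 20.7 zmed top 0.0841 [0.0854 0.0859 0.0864]
scene plate [525.2 167.9] 44.2
plate z 0.06590478557563106 0.0011324651483168064
deck z 0.039362895617822746
top 322 [524.3 166.4] 19.5 zmed top 0.0854 [0.0867 0.0872 0.0877]
top 373 [524.3 167. ] 20.1 zmed top 0.0851 [0.0865 0.0871 0.0877]
top plate [524.4 166.8] 42.9
plate z 0.06698471899956304 0.0012569303243030326
deck z 0.040563198780787735
```

View pics/z3.png

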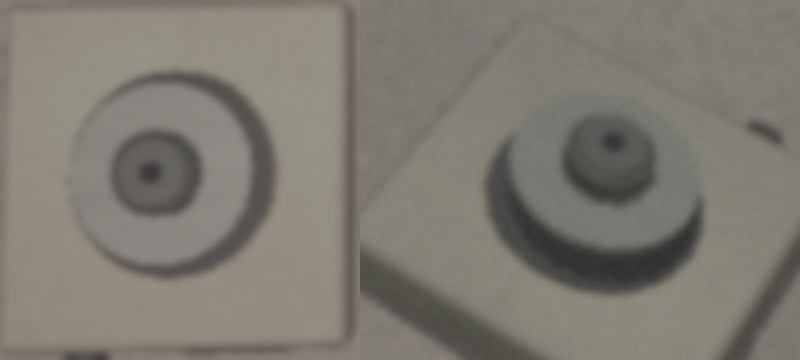

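Both views agree to about 1 mm:

| Thing | Position (mm) | Yaw / height |
|---|---|---|
| Pliers | (523.3, -68.2) | yaw 14° |
| Ring centre | (525.3, -246.1) | yaw about 7° |
| Spindle | (524.8, 167.3) | plate top near z = 66 mm |

I'll start moving to the pliers.

move_arm:
  series:
    - [[3.4,3.5,0,0,0,0,1],[3.4,3.5,0,0,0,0,1],[3.4,3.5,0,0,0,0,1],[3.4,3.5,0,0,0,0,1],[3.4,3.5,0,0,0,0,1]]

```text
clock: 1.9
eef_pos: [0.2883, -0.3105, 0.1936]
tool_rot: [0.994, 0.111, 0.0, 0.002]
ft_force: [1.0, -0.3, -0.4]
grip_width: 0.0857
```

```bash
python3 -c "
from h import *
o=bot.get_obs(); print(o['clock'],o['joint_pos'].round(3),o['eef_pos'].round(4),o['tool_rot'].round(4),o['ft_force'].round(2))"
```

```text
1.9 [-8.210e-01  8.700e-02 -1.820e-01  1.299e+00 -2.000e-03  2.098e+00] [ 0.2883 -0.3105  0.1936] [9.938e-01 1.111e-01 3.000e-04 1.800e-03] [ 1.04 -0.34 -0.39]
```

move_arm:
  series:
    - [[3.5,3.5,0,0,0,0,1],[3.5,3.5,0,0,0,0,1],[3.5,3.5,0,0,0,0,1],[3.5,3.5,0,0,0,0,1],[3.5,3.5,0,0,0,0,1]]

```text
clock: 2.4
eef_pos: [0.4645, -0.1324, 0.1952]
tool_rot: [0.994, 0.111, 0.002, 0.004]
ft_force: [0.1, -0.4, -0.2]
grip_width: 0.0855
```

move_arm:
  series:
    - [[3.0,3.3,0,0,0,1.3,1],[3.0,3.3,0,0,0,0,1],[0,0,0,0,0,0,1],[0,0,0,0,0,0,1],[0,0,0,0,0,0,1]]

```text
clock: 2.9
eef_pos: [0.5301, -0.0579, 0.1942]
tool_rot: [0.992, 0.128, 0.003, 0.003]
ft_force: [-0.5, 0.1, -1.0]
grip_width: 0.0855
```

```bash
cat >> h.py <<'E'
from scipy.spatial.transform import Rotation as R
def st(tx=None,ty=None,tz=None,yaw=None):
    o=bot.get_obs(); e=o['eef_pos']*1000; r=R.from_quat(o['tool_rot']); M=r.as_matrix()
    az=np.degrees(np.arctan2(M[1,1],M[0,1]))
    print('t',round(o['clock'],2),'eef',e.round(1),'yaw(pliers)',round(az+90,2),'tilt z',np.degrees(M[:2,2]).round(2),'F',o['ft_force'].round(1),'T',o['ft_torque'].round(2),'w',round(o['grip_width']*1000,1),'j',o['joint_pos'].round(2))
    if tx is not None:
        t=np.array([tx,ty,tz]); print('go cm',((t-e)/10).round(2))
    if yaw is not None:
        a=np.radians(yaw-90); y=np.array([np.cos(a),np.sin(a),0]); z=np.array([0,0,-1.]); x=np.cross(y,z)
        D=R.from_matrix(np.c_[x,y,z])*r.inv(); print('turn deg',np.degrees(D.as_rotvec()).round(2))
E
python3 -c "
from h import *
st(523.3,-68.2,88,14.1); snap('top','top1'); snap('scene','scene1')"
```

```text
t 2.9 eef [530.1 -57.9 194.2] yaw(pliers) 14.66 tilt z [ 0.37 -0.34] F [-0.5  0.1 -1. ] T [0.02 0.08 0.01] w 85.5 j [-0.11  0.3   0.09  1.35 -0.01  2.78]
go cm [ -0.68  -1.03 -10.62]
turn deg [ 0.34  0.37 -0.56]
```

View pics/scene1.png

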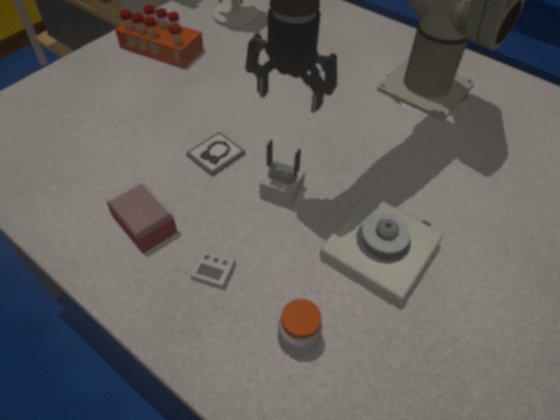

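The gripper is above the pliers and nothing is in its way. The TCP overshot by about 10 mm, so I'll correct that and go down.

move_arm:
  series:
    - [[-0.7,-1.0,0,0.3,0.4,-0.5,1],[0,0,-1.5,0,0,0,1],[0,0,-1.5,0,0,0,1],[0,0,-0.5,0,0,0,1],[0,0,0,0,0,0,1]]

```text
clock: 3.5
eef_pos: [0.5187, -0.0765, 0.1607]
tool_rot: [0.993, 0.117, 0.0, 0.001]
ft_force: [-0.1, 0.6, 0.7]
grip_width: 0.0855
```

```bash
python3 -c "
from h import *
st(523.3,-68.2,82,14.1); snap('top','top2');snap('scene','scene2')"
```

```text
t 3.5 eef [518.7 -76.5 160.7] yaw(pliers) 13.41 tilt z [ 0.03 -0.11] F [-0.1  0.6  0.7] T [-0.01  0.03  0.06] w 85.5 j [-0.15  0.3   0.    1.27 -0.    2.76]
go cm [ 0.46  0.83 -7.87]
turn deg [0.11 0.03 0.69]
```

View pics/scene2.png

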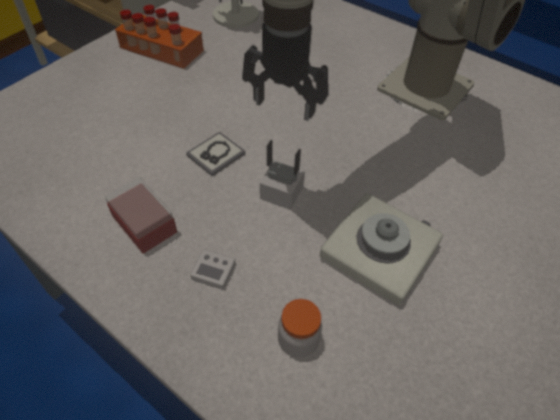

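move_arm:
  series:
    - [[0.28,0.48,0,0,0,0.4,1],[0,0,0,0,0,0,1],[0,0,-1,0,0,0,1],[0,0,-1,0,0,0,1],[0,0,0,0,0,0,1]]

```text
clock: 4.1
eef_pos: [0.5241, -0.071, 0.142]
tool_rot: [0.993, 0.121, 0.003, 0.002]
ft_force: [-0.7, -0.0, 0.1]
grip_width: 0.0855
```

```bash
python3 -c "
from h import *
st(523.3,-68.2,82,14.1)"
```

```text
t 4.1 eef [524.1 -71.  142. ] yaw(pliers) 13.91 tilt z [ 0.35 -0.15] F [-0.7 -0.   0.1] T [-0.02  0.   -0.04] w 85.5 j [-0.13  0.32 -0.03  1.22 -0.    2.77]
go cm [-0.08  0.28 -6.  ]
turn deg [0.15 0.35 0.19]
```

move_arm:
  series:
    - [[-0.05,0.2,-1,0,0,0,1],[0,0,-1.5,0,0,0,1],[0,0,-1.5,0,0,0,1],[0,0,-1,0,0,0,1],[0,0,0,0,0,0,1]]

```text
clock: 4.6
eef_pos: [0.5223, -0.0681, 0.0874]
tool_rot: [0.993, 0.121, 0.002, 0.001]
ft_force: [-0.2, 0.5, 0.5]
grip_width: 0.0855
```

```bash
python3 -c "
from h import *
st(523.3,-68.2,82,14.1)"
```

```text
t 4.6 eef [522.3 -68.1  87.4] yaw(pliers) 13.94 tilt z [ 0.22 -0.12] F [-0.2  0.5  0.5] T [-0.04  0.    0.06] w 85.5 j [-0.13  0.36 -0.12  1.09 -0.    2.77]
go cm [ 0.1  -0.01 -0.54]
turn deg [0.12 0.22 0.16]
```

Well aligned. I'll settle the height, then close lightly to about 62 mm (0.73).

move_arm:
  series:
    - [[0.05,0,-0.3,0,0.2,0.1,1],[0,0,0,0,0,0,0.85],[0,0,0,0,0,0,0.76],[0,0,0,0,0,0,0.73],[0,0,0,0,0,0,0.73]]

```text
clock: 5.1
eef_pos: [0.5239, -0.0683, 0.0855]
tool_rot: [0.992, 0.122, 0.001, 0.001]
ft_force: [-0.9, 0.2, -1.9]
grip_width: 0.0628
```

```bash
python3 -c "
from h import *
st(523.3,-68.2,82,14.1);snap('top','top3');snap('scene','scene3')"
```

```text
t 5.1 eef [523.9 -68.3  85.5] yaw(pliers) 14.05 tilt z [ 0.13 -0.15] F [-0.9  0.2 -1.9] T [-0.02 -0.    0.01] w 62.8 j [-0.13  0.37 -0.11  1.09 -0.    2.77]
go cm [-0.06  0.01 -0.35]
turn deg [0.15 0.13 0.05]
```

View pics/scene3.png

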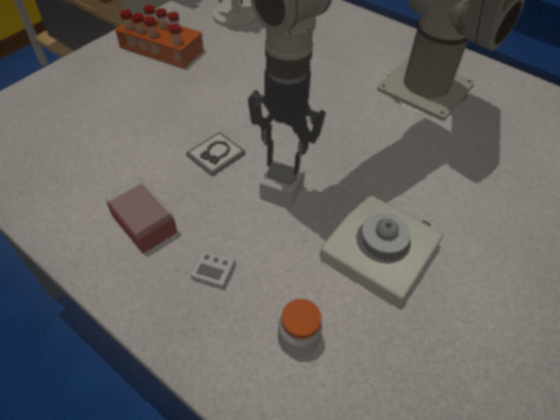

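The handles are held at 62.8 mm with only light force. Lifting now.

move_arm:
  series:
    - [[0,0,0.4,0,0,0,0.73],[0,0,1.0,0,0,0,0.73],[0,0,1.5,0,0,0,0.73],[0,0,1.5,0,0,0,0.73],[0,0,1.5,0,0,0,0.73]]

```text
clock: 5.7
eef_pos: [0.5211, -0.0678, 0.1456]
tool_rot: [0.992, 0.122, -0.002, 0.001]
ft_force: [0.7, 0.3, -1.8]
grip_width: 0.0625
```

```bash
python3 -c "
from h import *
st();snap('top','top4');snap('scene','scene4')"
```

```text
t 5.7 eef [521.1 -67.8 145.6] yaw(pliers) 14.06 tilt z [-0.24 -0.09] F [ 0.7  0.3 -1.8] T [-0.   -0.01 -0.01] w 62.5 j [-0.13  0.32 -0.02  1.24 -0.    2.77]
```

View pics/scene4.png

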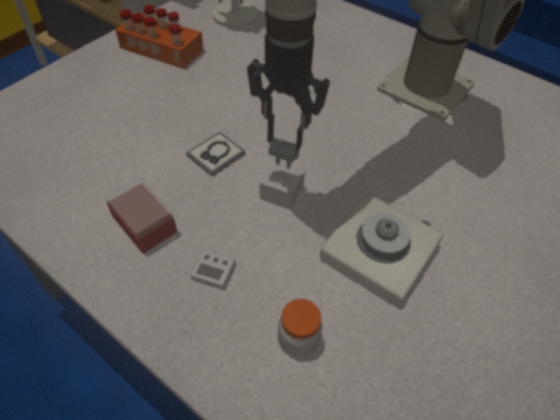

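The pliers are clear of the stand. Moving over to the ring.

move_arm:
  series:
    - [[0.6,-2.0,0.6,0,0,-1.3,0.73],[0.6,-3.5,0.3,0,0,-1.3,0.73],[0.7,-4,0,0,0,-1.3,0.73],[0.7,-4,0,0,0,-1.3,0.73],[0.5,-2.5,0,0,0,-1.3,0.73]]

```text
clock: 6.3
eef_pos: [0.5541, -0.2287, 0.1563]
tool_rot: [0.998, 0.068, 0.0, 0.0]
ft_force: [0.7, 0.9, -2.4]
grip_width: 0.0625
```

```bash
python3 -c "
from h import *
st(555.1,-242.3,120,7.3)"
```

```text
t 6.3 eef [ 554.1 -228.7  156.3] yaw(pliers) 7.83 tilt z [ 0.06 -0.05] F [ 0.7  0.9 -2.4] T [ 0.04 -0.02 -0.03] w 62.5 j [-0.39  0.45  0.21  1.33 -0.    2.61]
go cm [ 0.1  -1.36 -3.63]
turn deg [ 0.05  0.06 -0.53]
```

move_arm:
  series:
    - [[0.0,-0.5,-1.0,0,0,-0.3,0.73],[0,-0.4,-1.2,0,0,0,0.73],[0,0,-0.8,0,0,0,0.73],[0,0,0,0,0,0,0.73],[0,0,0,0,0,0,0.73]]

```text
clock: 6.8
eef_pos: [0.5517, -0.238, 0.1204]
tool_rot: [0.998, 0.065, -0.002, -0.001]
ft_force: [0.3, -0.2, -1.9]
grip_width: 0.0623
```

```bash
python3 -c "
from h import *
st(555.1,-242.3,120,7.3);snap('top','top5');snap('scene','scene5')
a=cv2.imread('pics/top5.png'); s=cv2.imread('pics/scene5.png')
def c(im,x,y,w,h,k): return cv2.resize(im[y:y+h,x:x+w],None,fx=k,fy=k,interpolation=cv2.INTER_CUBIC)
cv2.imwrite('pics/z5.png',cv2.convertScaleAbs(cv2.hconcat([c(a,350,210,80,80,5),c(s,175,95,80,80,5)]),alpha=1.6))
"
```

```text
t 6.8 eef [ 551.7 -238.   120.4] yaw(pliers) 7.41 tilt z [-0.26  0.14] F [ 0.3 -0.2 -1.9] T [ 0.07 -0.03 -0.04] w 62.3 j [-0.41  0.48  0.16  1.26  0.    2.6 ]
go cm [ 0.34 -0.43 -0.04]
turn deg [-0.14 -0.26 -0.11]
```

View pics/z5.png

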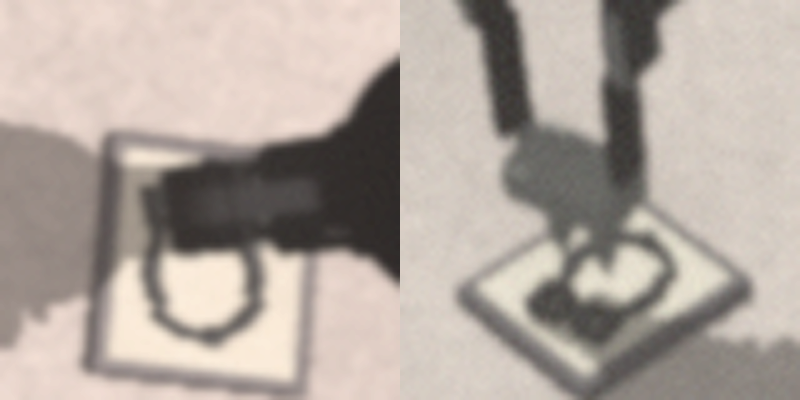

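```bash
cat >> h.py <<'E'
def tips(dz=74.5,off=(0,0)):
    o=bot.get_obs(); e=o['eef_pos']; M=R.from_quat(o['tool_rot']).as_matrix(); y=M[:,1]; z=M[:,2]
    t=0.011+(0.064-o['grip_width'])/2
    return [e+z*dz/1000+s*y*t+np.r_[off,0]/1000 for s in(1,-1)]
E
python3 -c "
from h import *
s=cv2.imread('pics/scene5.png'); k=10;x0,y0=200,120
im=cv2.convertScaleAbs(cv2.resize(s[y0:y0+50,x0:x0+50],None,fx=k,fy=k,interpolation=cv2.INTER_CUBIC),alpha=1.7)
for t in tips():
    u,v=proj('scene',t); print(t.round(4),u,v)
    cv2.drawMarker(im,(int((u-x0+.5)*k),int((v-y0+.5)*k)),(0,0,255),0,12)
cv2.imwrite('pics/z6.png',im)
P=pts('top',np.load('pics/top5.npy')); 
P=P.reshape(-1,3); q=P[(abs(P[:,0]-.553)<.05)&(abs(P[:,1]+.24)<.05)&(P[:,2]>.07)&(P[:,2]<.11)]
print(len(q),q.mean(0),np.median(q[:,2]))
P=pts('scene',np.load('pics/scene5.npy')).reshape(-1,3); q=P[(abs(P[:,0]-.553)<.05)&(abs(P[:,1]+.24)<.05)&(P[:,2]>.095)&(P[:,2]<.108)]
print(len(q),cv2.minAreaRect((q[:,:2]*1000).astype(np.float32)),np.median(q[:,2]))
"
```

```text
[ 0.5532 -0.2497  0.0463] 206.57560537264177 145.06124851011424
[ 0.5502 -0.2262  0.0463] 215.62777947975735 149.14236050692162
40 [ 0.54888505 -0.22729157  0.10108411] 0.10230930847827496
325 ((552.0703735351562, -235.99200439453125), (34.69047546386719, 62.4077033996582), 10.03146743774414) 0.10281697564662096
```

View pics/z6.png

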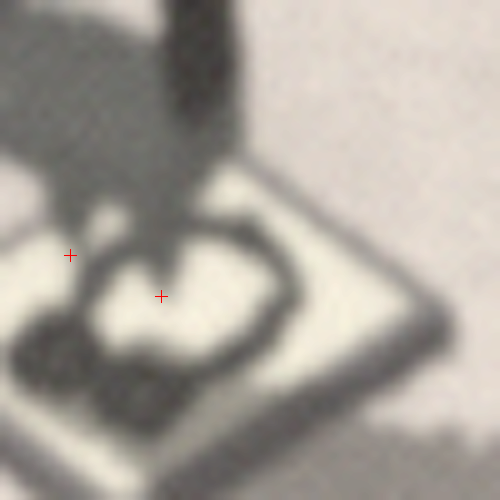

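The projected tips line up with the tips seen at about (207,144) and (216,148), so the pliers sit square in the grip. Next is fine alignment over the eyes.

move_arm:
  series:
    - [[0.25,-0.3,-0.5,-0.1,-0.2,0,0.73],[0,0,-0.3,0,0,0,0.73],[0,0,0,0,0,0,0.73],[0,0,0,0,0,0,0.73],[0,0,0,0,0,0,0.73]]

```text
clock: 7.4
eef_pos: [0.5561, -0.2404, 0.114]
tool_rot: [0.998, 0.066, 0.002, 0.001]
ft_force: [-0.7, 0.3, -0.4]
grip_width: 0.0622
```

```bash
python3 -c "
from h import *
st(555.1,-242.3,100,7.3)"
```

```text
t 7.4 eef [ 556.1 -240.4  114. ] yaw(pliers) 7.54 tilt z [ 0.18 -0.07] F [-0.7  0.3 -0.4] T [-0.01  0.02  0.03] w 62.2 j [-0.41  0.49  0.16  1.24  0.    2.6 ]
go cm [-0.1  -0.19 -1.4 ]
turn deg [ 0.07  0.18 -0.24]
```

move_arm:
  series:
    - [[-0.06,-0.15,-0.4,0,0.1,-0.1,0.73],[0,0,-0.3,0,0,0,0.73],[0,0,0,0,0,0,0.73],[0,0,0,0,0,0,0.73],[0,0,0,0,0,0,0.73]]

```text
clock: 7.9
eef_pos: [0.5554, -0.2422, 0.1065]
tool_rot: [0.998, 0.065, 0.001, 0.001]
ft_force: [-0.2, -0.0, -3.4]
grip_width: 0.0628
```

```bash
python3 -c "
from h import *
st(555.1,-242.3,95,7.3);snap('scene','scene7');snap('top','top7')
s=cv2.imread('pics/scene7.png'); k=10;x0,y0=190,125
im=cv2.convertScaleAbs(cv2.resize(s[y0:y0+50,x0:x0+50],None,fx=k,fy=k,interpolation=cv2.INTER_CUBIC),alpha=1.7)
for t in tips():
    u,v=proj('scene',t); print(t.round(4),u,v)
    cv2.drawMarker(im,(int((u-x0+.5)*k),int((v-y0+.5)*k)),(0,0,255),0,12)
c,s_=np.cos(.127),np.sin(.127)
for y in(11,-11):
    p=np.array([525.3+c*30-s_*y,-246.1+s_*30+c*y,21])/1000
    u,v=proj('scene',p); cv2.drawMarker(im,(int((u-x0+.5)*k),int((v-y0+.5)*k)),(0,255,0),0,12)
cv2.imwrite('pics/z7.png',im)
"
```

```text
t 7.9 eef [ 555.4 -242.2  106.5] yaw(pliers) 7.42 tilt z [ 0.07 -0.07] F [-0.2 -0.  -3.4] T [-0.02 -0.01 -0.03] w 62.8 j [-0.41  0.5   0.15  1.22 -0.    2.6 ]
go cm [-0.03 -0.01 -1.15]
turn deg [ 0.07  0.07 -0.12]
[ 0.5571 -0.2541  0.0321] 204.52313899282885 149.93984163583877
[ 0.5541 -0.2307  0.032 ] 213.3984898364526 154.01626707432143
```

View pics/z7.png

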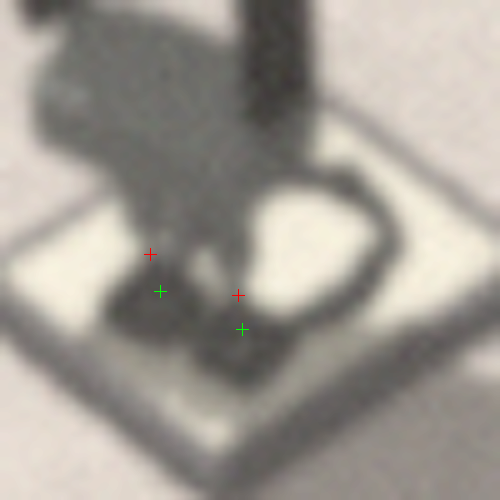

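The tips are over the hole centres (red over green, offset only by height). Descending slowly and watching the force.

move_arm:
  series:
    - [[-0.02,0,-0.4,0,0,-0.1,0.73],[0,0,-0.3,0,0,0,0.73],[0,0,-0.2,0,0,0,0.73],[0,0,-0.2,0,0,0,0.73],[0,0,0,0,0,0,0.73]]

```text
clock: 8.5
eef_pos: [0.5552, -0.2422, 0.0945]
tool_rot: [0.998, 0.064, 0.001, 0.001]
ft_force: [-1.0, -0.9, -1.9]
grip_width: 0.0623
```

```bash
python3 -c "
from h import *
st(555.1,-242.3,87.5,7.3)"
```

```text
t 8.5 eef [ 555.2 -242.2   94.5] yaw(pliers) 7.31 tilt z [ 0.08 -0.07] F [-1.  -0.9 -1.9] T [ 0.07  0.06 -0.03] w 62.3 j [-0.41  0.5   0.13  1.19 -0.    2.6 ]
go cm [-0.01 -0.01 -0.7 ]
turn deg [ 0.07  0.08 -0.01]
```

move_arm:
  series:
    - [[0,0,-0.2,0,0,0,0.73],[0,0,-0.15,0,0,0,0.73],[0,0,-0.1,0,0,0,0.73],[0,0,0,0,0,0,0.73],[0,0,0,0,0,0,0.73]]

```text
clock: 9.0
eef_pos: [0.5553, -0.2422, 0.0896]
tool_rot: [0.998, 0.064, 0.001, 0.001]
ft_force: [-0.1, 0.5, -1.1]
grip_width: 0.0626
```

```bash
python3 -c "
from h import *
st(555.1,-242.3,87.5,7.3)"
```

```text
t 9.0 eef [ 555.3 -242.2   89.6] yaw(pliers) 7.31 tilt z [ 0.09 -0.07] F [-0.1  0.5 -1.1] T [-0.    0.03 -0.03] w 62.6 j [-0.41  0.51  0.12  1.18 -0.    2.6 ]
go cm [-0.02 -0.01 -0.21]
turn deg [ 0.07  0.09 -0.01]
```

move_arm:
  series:
    - [[0,0,-0.08,0,0,0,0.73],[0,0,-0.05,0,0,0,0.73],[0,0,0,0,0,0,0.73],[0,0,0,0,0,0,0.73],[0,0,0,0,0,0,0.73]]

```text
clock: 9.5
eef_pos: [0.5555, -0.2423, 0.0885]
tool_rot: [0.998, 0.064, 0.001, 0.001]
ft_force: [0.5, -0.1, -2.1]
grip_width: 0.0625
```

```bash
python3 -c "
from h import *
st(555.1,-242.3,87.5,7.3);snap('scene','scene8')
s=cv2.imread('pics/scene8.png'); k=10;x0,y0=190,125
im=cv2.convertScaleAbs(cv2.resize(s[y0:y0+50,x0:x0+50],None,fx=k,fy=k,interpolation=cv2.INTER_CUBIC),alpha=1.7)
cv2.imwrite('pics/z8.png',im)
"
```

```text
t 9.5 eef [ 555.5 -242.3   88.5] yaw(pliers) 7.31 tilt z [ 0.11 -0.09] F [ 0.5 -0.1 -2.1] T [-0.04  0.03 -0.07] w 62.5 j [-0.41  0.51  0.12  1.18 -0.    2.6 ]
go cm [-0.04  0.   -0.1 ]
turn deg [ 0.09  0.11 -0.01]
```

View pics/z8.png

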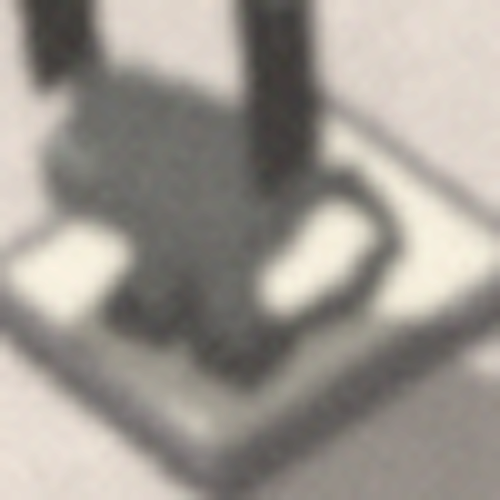

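move_arm:
  series:
    - [[0,0,-0.06,0,0,0,0.73],[0,0,-0.05,0,0,0,0.73],[0,0,0,0,0,0,0.73],[0,0,0,0,0,0,0.73],[0,0,0,0,0,0,0.73]]

```text
clock: 10.05
eef_pos: [0.5556, -0.2423, 0.0875]
tool_rot: [0.998, 0.064, 0.001, 0.001]
ft_force: [0.3, 0.2, -2.1]
grip_width: 0.0625
```

move_arm:
  series:
    - [[0,0,-0.06,0,0,0,0.73],[0,0,-0.06,0,0,0,0.73],[0,0,0,0,0,0,0.73],[0,0,0,0,0,0,0.73],[0,0,0,0,0,0,0.73]]

```text
clock: 10.55
eef_pos: [0.5563, -0.2423, 0.0874]
tool_rot: [0.998, 0.064, 0.002, 0.001]
ft_force: [-0.1, 0.2, -0.8]
grip_width: 0.0623
```

Contact came at 87.4 mm (87.5 predicted), so the tips are seated in the eyes. Squeezing in stages.

move_arm:
  series:
    - [[0,0,0,0,0,0,0.7],[0,0,0,0,0,0,0.67],[0,0,0,0,0,0,0.64],[0,0,0,0,0,0,0.62],[0,0,0,0,0,0,0.62]]

```text
clock: 11.05
eef_pos: [0.5577, -0.244, 0.0895]
tool_rot: [0.998, 0.063, 0.004, 0.003]
ft_force: [0.3, 0.0, 1.1]
grip_width: 0.0532
```

```bash
python3 -c "
from h import *
st()"
```

```text
t 11.05 eef [ 557.7 -244.    89.5] yaw(pliers) 7.27 tilt z [ 0.47 -0.3 ] F [0.3 0.  1.1] T [-0.12  0.1  -0.04] w 53.2 j [-0.41  0.51  0.12  1.17 -0.    2.6 ]
```

move_arm:
  series:
    - [[0,0,0,0,0,0,0.59],[0,0,0,0,0,0,0.56],[0,0,0,0,0,0,0.53],[0,0,0,0,0,0,0.51],[0,0,0,0,0,0,0.5]]

```text
clock: 11.55
eef_pos: [0.559, -0.2456, 0.0914]
tool_rot: [0.998, 0.063, 0.006, 0.005]
ft_force: [1.0, -1.2, 3.6]
grip_width: 0.0428
```

```bash
python3 -c "
from h import *
st(0,0,0,7.3);snap('scene','scene9');snap('top','top9')
s=cv2.imread('pics/scene9.png'); t=cv2.imread('pics/top9.png');k=7
f=lambda s,x0,y0: cv2.convertScaleAbs(cv2.resize(s[y0:y0+55,x0:x0+55],None,fx=k,fy=k,interpolation=cv2.INTER_CUBIC),alpha=1.7)
cv2.imwrite('pics/z9.png',cv2.hconcat([f(s,190,120),f(t,362,232)]))
"
```

```text
t 11.55 eef [ 559.  -245.6   91.4] yaw(pliers) 7.23 tilt z [ 0.67 -0.48] F [ 1.  -1.2  3.6] T [-0.33  0.19 -0.02] w 42.8 j [-0.41  0.5   0.12  1.17 -0.    2.6 ]
go cm [-55.9   24.56  -9.14]
turn deg [0.48 0.67 0.07]
```

View pics/z9.png

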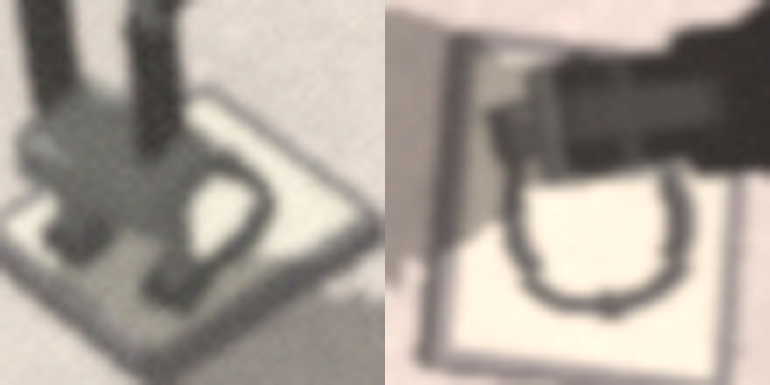

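The ring is spread: handles 42.8 mm apart, eyes clearly apart. Lifting gently.

move_arm:
  series:
    - [[0,0,0.3,0,0,0,0.5],[0,0,0.5,0,0,0,0.5],[0,0,0.8,0,0,0,0.5],[0,0,0.8,0,0,0,0.5],[0,0,0.5,0,0,0,0.5]]

```text
clock: 12.15
eef_pos: [0.5549, -0.2416, 0.1164]
tool_rot: [0.998, 0.064, 0.0, -0.0]
ft_force: [0.6, -0.4, -2.8]
grip_width: 0.0433
```

```bash
python3 -c "
from h import *
st(0,0,0,7.3);snap('scene','scene10');snap('top','top10')
s=cv2.imread('pics/scene10.png'); t=cv2.imread('pics/top10.png');k=7
f=lambda s,x0,y0: cv2.convertScaleAbs(cv2.resize(s[y0:y0+55,x0:x0+55],None,fx=k,fy=k,interpolation=cv2.INTER_CUBIC),alpha=1.7)
cv2.imwrite('pics/z10.png',cv2.hconcat([f(s,190,105),f(t,362,232)]))
"
```

```text
t 12.15 eef [ 554.9 -241.6  116.4] yaw(pliers) 7.32 tilt z [0.01 0.02] F [ 0.6 -0.4 -2.8] T [-0.   -0.01  0.02] w 43.3 j [-0.41  0.49  0.16  1.25  0.    2.6 ]
go cm [-55.49  24.16 -11.64]
turn deg [-0.02  0.01 -0.02]
```

View pics/z10.png

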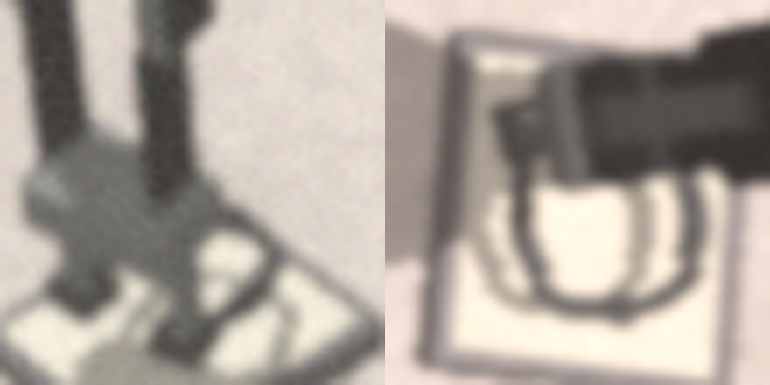

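The ring lifted cleanly and its shadow is now separate. Carrying it to the mixer while rising and turning to yaw 30°, to keep joint 6 in range.

move_arm:
  series:
    - [[0,0.5,1.5,0,0,1,0.5],[0,1.5,2,0,0,2,0.5],[0,2.5,1.5,0,0,2,0.5],[0,3.5,1,0,0,2,0.5],[0,3.5,0.5,0,0,2,0.5]]

```text
clock: 12.75
eef_pos: [0.5538, -0.1281, 0.1819]
tool_rot: [0.99, 0.14, -0.0, 0.0]
ft_force: [0.4, 0.8, -3.2]
grip_width: 0.0427
```

move_arm:
  series:
    - [[0,3.5,0,0,0,2,0.5],[0,3.5,0,0,0,2,0.5],[0,3.5,0,0,0,2,0.5],[0,3.5,0,0,0,2,0.5],[0,3.5,0,0,0,2,0.5]]

```text
clock: 13.25
eef_pos: [0.5538, 0.0533, 0.1839]
tool_rot: [0.973, 0.229, 0.002, 0.001]
ft_force: [0.6, -0.3, -2.4]
grip_width: 0.043
```

```bash
python3 -c "
from h import *
st(548.2,180.8,185,30)"
```

```text
t 13.25 eef [553.8  53.3 183.9] yaw(pliers) 26.46 tilt z [ 0.22 -0.01] F [ 0.6 -0.3 -2.4] T [ 0.03 -0.04  0.  ] w 43.0 j [ 0.1   0.35  0.13  1.35 -0.    2.78]
go cm [-0.56 12.75  0.11]
turn deg [0.   0.22 3.54]
```

move_arm:
  series:
    - [[-0.1,3.5,0,0,0,1,0.5],[-0.1,3.5,0,0,0,1,0.5],[-0.1,3,0,0,0,1,0.5],[-0.1,1.5,0,0,0,0,0.5],[0,0.4,0,0,0,0,0.5]]

```text
clock: 13.75
eef_pos: [0.5483, 0.1812, 0.1837]
tool_rot: [0.966, 0.258, 0.002, -0.0]
ft_force: [-0.8, -0.7, -2.1]
grip_width: 0.0428
```

```bash
python3 -c "
from h import *
st(548.2,180.8,185,30)"
```

```text
t 13.75 eef [548.3 181.2 183.7] yaw(pliers) 29.93 tilt z [0.23 0.06] F [-0.8 -0.7 -2.1] T [-0.02  0.    0.02] w 42.8 j [ 0.32  0.4   0.2   1.37 -0.    2.94]
go cm [-0.01 -0.04  0.13]
turn deg [-0.06  0.23  0.07]
```

move_arm:
  series:
    - [[0,0,-0.4,0,0.2,0,0.5],[0,0,-0.4,0,0,0,0.5],[0,0,0,0,0,0,0.5],[0,0,0,0,0,0,0.5],[0,0,0,0,0,0,0.5]]

```text
clock: 14.25
eef_pos: [0.5485, 0.1763, 0.1744]
tool_rot: [0.967, 0.255, -0.001, 0.001]
ft_force: [0.2, -0.6, -2.2]
grip_width: 0.0433
```

```bash
python3 -c "
from h import *
st(548.2,180.8,185,30);snap('scene','scene11');snap('top','top11')
s=cv2.imread('pics/scene11.png'); t=cv2.imread('pics/top11.png');k=4
f=lambda s,x0,y0: cv2.convertScaleAbs(cv2.resize(s[y0:y0+110,x0:x0+95],None,fx=k,fy=k,interpolation=cv2.INTER_CUBIC),alpha=1.7)
cv2.imwrite('pics/z11.png',cv2.hconcat([f(s,340,140),f(t,130,200)]))
for n,fn in(('scene','scene11'),('top','top11')):
    P=pts(n,np.load(f'pics/{fn}.npy')).reshape(-1,3)
    q=P[(np.hypot(P[:,0]-.525,P[:,1]-.167)<.06)&(P[:,2]>.09)&(P[:,2]<.115)]
    print(n,len(q),np.histogram(q[:,2],bins=np.arange(.09,.116,.002)))
"
```

```text
t 14.25 eef [548.5 176.3 174.4] yaw(pliers) 29.59 tilt z [-0.06 -0.1 ] F [ 0.2 -0.6 -2.2] T [ 0.   -0.03 -0.  ] w 43.3 j [ 0.31  0.4   0.18  1.35 -0.    2.94]
go cm [-0.03  0.45  1.06]
turn deg [ 0.1  -0.06  0.41]
scene 271 (array([ 0,  2, 13, 32, 49, 33, 57, 49,  8,  7, 10,  9,  2]), array([0.09 , 0.092, 0.094, 0.096, 0.098, 0.1  , 0.102, 0.104, 0.106,
       0.108, 0.11 , 0.112, 0.114, 0.116]))
top 282 (array([  0,   1,   6,  29, 106,  91,  19,  15,  10,   2,   0,   2,   1]), array([0.09 , 0.092, 0.094, 0.096, 0.098, 0.1  , 0.102, 0.104, 0.106,
       0.108, 0.11 , 0.112, 0.114, 0.116]))
```

View pics/z11.png

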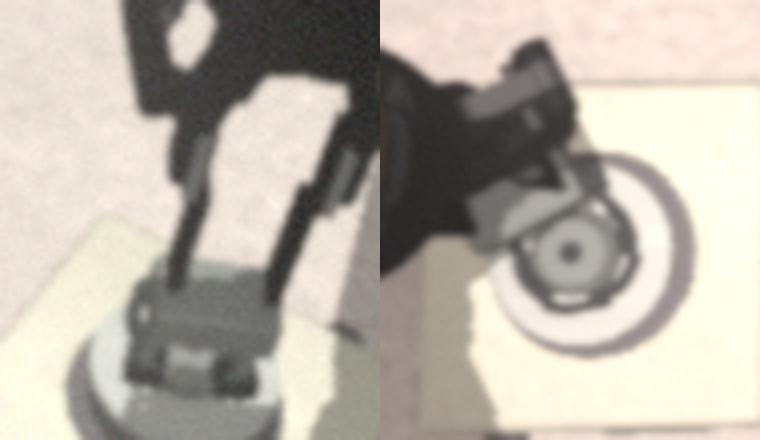

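```bash
cat > fit2.py <<'E'
import fit
from fit import *
def mk(al):
    def ringpoly(op=0):
        polys=[]
        for s in(1,-1):
            th=np.radians(np.linspace(35,180,40)); ri=np.where((th>np.radians(60))&(th<np.radians(120)),18.,20.5)
            o=np.c_[26*np.cos(th),s*26*np.sin(th)]; i=np.c_[ri*np.cos(th),s*ri*np.sin(th)][::-1]
            q=np.r_[o,i]; e=np.array([[21.5,s*2.5],[38.5,s*2.5],[38.5,s*19.5],[21.5,s*19.5]])
            c,n=np.cos(s*al),np.sin(s*al); M=np.array([[c,-n],[n,c]])
            rot=lambda q:(q-[-25,0])@M.T+[-25,0]
            polys+=[(rot(q),0,5),(rot(e),0,9)]
        return polys,[]
    fit.ringpoly=ringpoly
def fitair(fn,ctr,yaw,zb,al=0.155,n='top'):
    mk(al)
    g=cv2.cvtColor(cv2.imread(f'pics/{fn}.png'),cv2.COLOR_BGR2GRAY).astype(float)
    P=pts(n,np.load(f'pics/{fn}.npy'))*1000
    u,v=proj(n,[ctr[0]/1000,ctr[1]/1000,zb/1000+.003]); x0,y0,w,h=int(u)-22,int(v)-22,45,45
    D=P[y0:y0+h,x0:x0+w]; ax=np.array([np.cos(yaw),np.sin(yaw)])
    loc=(D[...,:2]-ctr)@ax
    z=D[...,2]; ringm=((z>zb+1)&(z<zb+8)).astype(float)
    ok=(loc<6)&(z<zb+12)
    out=[]
    for nm,G in(('depth',ringm),('gray',-g[y0:y0+h,x0:x0+w])):
        rad=np.hypot(D[...,0]-ctr[0],D[...,1]-ctr[1])
        m2=ok if nm=='depth' else ok&(rad>17)
        def cost(p):
            m=fit.render(n,p,x0,y0,w,h,6,zb); return -np.corrcoef(G[m2],m[m2])[0,1]
        p0=np.array([ctr[0],ctr[1],yaw])
        r=minimize(cost,p0,method='Nelder-Mead',options=dict(initial_simplex=p0+np.array([[0,0,0],[3,0,0],[0,3,0],[0,0,.08]]),xatol=.02,fatol=1e-5))
        print(nm,r.x.round(2),round(r.fun,3)); out.append(r.x)
    return out
E
python3 -c "
from fit2 import *
o=bot.get_obs(); e=o['eef_pos']*1000
yaw=np.radians(29.6); c=e[:2]-27*np.array([np.cos(yaw),np.sin(yaw)]); print('expect',c.round(1))
for al in (.14,.16): fitair('top11',c,yaw,e[2]-79.4,al)
"
```

```text
expect [525.2 163.3]
depth [5.2452e+02 1.6250e+02 4.5000e-01] -0.881
gray [526.04 162.87   0.55] -0.78
depth [5.2462e+02 1.6268e+02 5.1000e-01] -0.861
gray [526.48 163.26   0.53] -0.756
```

The ring's centre in the grip matches the expected place to about 1 mm. It needs about +4 mm in y to sit over the spindle.

move_arm:
  series:
    - [[0,0.3,0,0.1,0,0.2,0.5],[0,0,0,0,0,0,0.5],[0,0,0,0,0,0,0.5],[0,0,0,0,0,0,0.5],[0,0,0,0,0,0,0.5]]

```text
clock: 14.85
eef_pos: [0.549, 0.1798, 0.1751]
tool_rot: [0.966, 0.257, 0.0, -0.0]
ft_force: [0.4, -0.1, -3.6]
grip_width: 0.0429
```

```bash
python3 -c "
from h import *
st(548.2,180.6,165,29.7)"
```

```text
t 14.85 eef [549.  179.8 175.1] yaw(pliers) 29.81 tilt z [0.02 0.04] F [ 0.4 -0.1 -3.6] T [-0.04  0.02  0.03] w 42.9 j [0.32 0.4  0.18 1.35 0.   2.94]
go cm [-0.08  0.08 -1.01]
turn deg [-0.04  0.02 -0.11]
```

move_arm:
  series:
    - [[-0.05,0.06,-0.3,0,0,0,0.5],[0,0,-0.2,0,0,0,0.5],[0,0,-0.2,0,0,0,0.5],[0,0,0,0,0,0,0.5],[0,0,0,0,0,0,0.5]]

```text
clock: 15.35
eef_pos: [0.5481, 0.1806, 0.1671]
tool_rot: [0.966, 0.257, -0.0, -0.0]
ft_force: [-0.4, 0.4, -2.9]
grip_width: 0.0431
```

```bash
python3 -c "
from h import *
st(548.2,180.6,165,29.7);snap('top','top12')
from fit2 import *
o=bot.get_obs(); e=o['eef_pos']*1000
yaw=np.radians(29.6); c=e[:2]-27*np.array([np.cos(yaw),np.sin(yaw)]); print('expect',c.round(1))
fitair('top12',c,yaw,e[2]-79.4,.15)
t=cv2.imread('pics/top12.png');k=8;x0,y0=150,235
cv2.imwrite('pics/z12.png',cv2.convertScaleAbs(cv2.resize(t[y0:y0+60,x0:x0+60],None,fx=k,fy=k,interpolation=cv2.INTER_CUBIC),alpha=1.7))
"
```

```text
t 15.35 eef [548.1 180.6 167.1] yaw(pliers) 29.83 tilt z [-0.02  0.03] F [-0.4  0.4 -2.9] T [0.04 0.   0.01] w 43.1 j [0.32 0.41 0.17 1.33 0.   2.94]
go cm [ 0.01  0.   -0.21]
turn deg [-0.03 -0.02 -0.13]
expect [524.7 167.2]
depth [5.2489e+02 1.6692e+02 5.1000e-01] -0.847
gray [525.95 168.66   0.57] -0.792
```

View pics/z12.png

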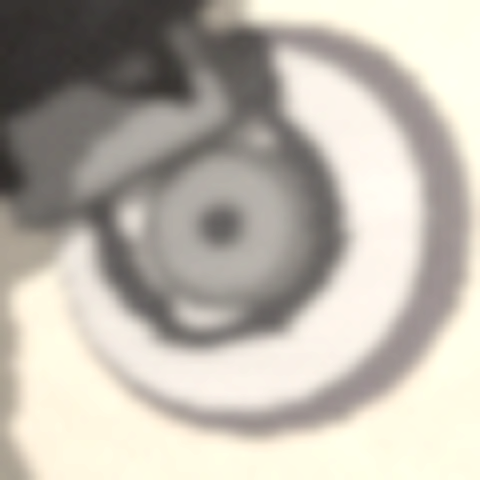

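The head sits centrally inside the spread ring. Lowering over the cone and watching the force.

move_arm:
  series:
    - [[0,0,-0.3,0,0,0,0.5],[0,0,-0.2,0,0,0,0.5],[0,0,-0.2,0,0,0,0.5],[0,0,-0.1,0,0,0,0.5],[0,0,0,0,0,0,0.5]]

```text
clock: 15.9
eef_pos: [0.5481, 0.1805, 0.1584]
tool_rot: [0.966, 0.257, -0.0, -0.0]
ft_force: [0.6, -0.4, -2.9]
grip_width: 0.0431
```

```bash
python3 -c "
from h import *
st(548.2,180.6,165,29.7)"
```

```text
t 15.9 eef [548.1 180.5 158.4] yaw(pliers) 29.82 tilt z [-0.02  0.03] F [ 0.6 -0.4 -2.9] T [0.04 0.01 0.02] w 43.1 j [0.32 0.41 0.15 1.31 0.   2.94]
go cm [0.01 0.01 0.66]
turn deg [-0.03 -0.02 -0.12]
```

move_arm:
  series:
    - [[0,0,-0.2,0,0,0,0.5],[0,0,-0.2,0,0,0,0.5],[0,0,-0.2,0,0,0,0.5],[0,0,-0.1,0,0,0,0.5],[0,0,0,0,0,0,0.5]]

```text
clock: 16.4
eef_pos: [0.5481, 0.1805, 0.1508]
tool_rot: [0.966, 0.257, -0.0, -0.0]
ft_force: [0.1, 0.6, -1.8]
grip_width: 0.0431
```

```bash
python3 -c "
from h import *
st(548.2,180.6,165,29.7)"
```

```text
t 16.4 eef [548.1 180.5 150.8] yaw(pliers) 29.82 tilt z [-0.02  0.03] F [ 0.1  0.6 -1.8] T [ 0.02 -0.04 -0.09] w 43.1 j [0.32 0.41 0.14 1.29 0.   2.94]
go cm [0.01 0.01 1.42]
turn deg [-0.03 -0.02 -0.12]
```

move_arm:
  series:
    - [[0,0,-0.1,0,0,0,0.5],[0,0,-0.1,0,0,0,0.5],[0,0,-0.1,0,0,0,0.5],[0,0,-0.1,0,0,0,0.5],[0,0,0,0,0,0,0.5]]

```text
clock: 16.9
eef_pos: [0.5482, 0.1805, 0.1466]
tool_rot: [0.966, 0.257, 0.0, -0.0]
ft_force: [0.6, 0.6, -1.8]
grip_width: 0.0431
```

```bash
python3 -c "
from h import *
st(548.2,180.6,165,29.7)"
```

```text
t 16.9 eef [548.2 180.5 146.6] yaw(pliers) 29.82 tilt z [-0.01  0.03] F [ 0.6  0.6 -1.8] T [ 0.01  0.06 -0.03] w 43.1 j [0.32 0.42 0.13 1.28 0.   2.94]
go cm [-0.    0.01  1.84]
turn deg [-0.03 -0.01 -0.12]
```

move_arm:
  series:
    - [[0,0,-0.06,0,0,0,0.5],[0,0,-0.06,0,0,0,0.5],[0,0,0,0,0,0,0.5],[0,0,0,0,0,0,0.5],[0,0,0,0,0,0,0.5]]

```text
clock: 17.4
eef_pos: [0.5487, 0.1807, 0.1459]
tool_rot: [0.966, 0.257, 0.001, -0.0]
ft_force: [-0.6, -0.1, -3.0]
grip_width: 0.0428
```

```bash
python3 -c "
from h import *
st(548.2,180.6,165,29.7)"
```

```text
t 17.4 eef [548.7 180.7 145.9] yaw(pliers) 29.82 tilt z [0.07 0.06] F [-0.6 -0.1 -3. ] T [ 0.    0.   -0.08] w 42.8 j [0.32 0.42 0.13 1.28 0.   2.94]
go cm [-0.05 -0.01  1.91]
turn deg [-0.06  0.07 -0.12]
```

Slight resistance near TCP 146, as expected. Pressing with small steady steps.

move_arm:
  series:
    - [[0,0,-0.1,0,0,0,0.5],[0,0,-0.12,0,0,0,0.5],[0,0,-0.15,0,0,0,0.5],[0,0,-0.15,0,0,0,0.5],[0,0,-0.15,0,0,0,0.5]]

```text
clock: 17.9
eef_pos: [0.551, 0.1814, 0.1422]
tool_rot: [0.966, 0.257, 0.004, -0.001]
ft_force: [-0.8, 0.1, 4.9]
grip_width: 0.0431
```

```bash
python3 -c "
from h import *
st(548.2,180.6,165,29.7)"
```

```text
t 17.9 eef [551.  181.4 142.2] yaw(pliers) 29.81 tilt z [0.44 0.19] F [-0.8  0.1  4.9] T [0.03 0.24 0.01] w 43.1 j [0.32 0.42 0.12 1.26 0.   2.94]
go cm [-0.28 -0.08  2.28]
turn deg [-0.19  0.44 -0.11]
```

move_arm:
  series:
    - [[-0.1,-0.03,-0.18,-0.1,0.2,0,0.5],[-0.1,-0.03,-0.2,-0.1,0.2,0,0.5],[-0.08,-0.02,-0.2,0,0.15,0,0.5],[-0.08,-0.02,-0.2,0,0.15,0,0.5],[-0.08,-0.02,-0.2,0,0.15,0,0.5]]

```text
clock: 18.4
eef_pos: [0.5511, 0.1814, 0.1382]
tool_rot: [0.966, 0.257, 0.003, -0.001]
ft_force: [-0.3, -0.6, 9.8]
grip_width: 0.0433
```

```bash
python3 -c "
from h import *
st(548.2,180.6,165,29.7)"
```

```text
t 18.4 eef [551.1 181.4 138.2] yaw(pliers) 29.8 tilt z [0.31 0.19] F [-0.3 -0.6  9.8] T [ 0.03  0.18 -0.05] w 43.3 j [0.32 0.42 0.12 1.26 0.   2.94]
go cm [-0.29 -0.08  2.68]
turn deg [-0.19  0.31 -0.1 ]
```

The force shows the plate about 6–7 mm down, near its stop. I'll ease off a little.

move_arm:
  series:
    - [[-0.1,-0.02,0.0,0,0.15,0,0.5],[-0.1,-0.02,-0.08,0,0.15,0,0.5],[-0.1,-0.02,-0.12,0,0.15,0,0.5],[-0.1,-0.02,-0.14,0,0.15,0,0.5],[-0.1,-0.02,-0.14,0,0.15,0,0.5]]

```text
clock: 18.9
eef_pos: [0.5509, 0.1814, 0.14]
tool_rot: [0.966, 0.257, 0.004, -0.002]
ft_force: [0.2, -0.0, 6.4]
grip_width: 0.0431
```

```bash
python3 -c "
from h import *
st(548.2,180.6,165,29.7);snap('top','top13');snap('scene','scene13')
s=cv2.imread('pics/scene13.png'); t=cv2.imread('pics/top13.png');k=5
f=lambda s,x0,y0: cv2.convertScaleAbs(cv2.resize(s[y0:y0+80,x0:x0+75],None,fx=k,fy=k,interpolation=cv2.INTER_CUBIC),alpha=1.7)
cv2.imwrite('pics/z13.png',cv2.hconcat([f(s,350,185),f(t,145,225)]))
"
```

```text
t 18.9 eef [550.9 181.4 140. ] yaw(pliers) 29.79 tilt z [0.34 0.37] F [ 0.2 -0.   6.4] T [-0.06  0.08  0.01] w 43.1 j [0.32 0.42 0.12 1.26 0.   2.94]
go cm [-0.27 -0.08  2.5 ]
turn deg [-0.37  0.34 -0.09]
```

View pics/z13.png

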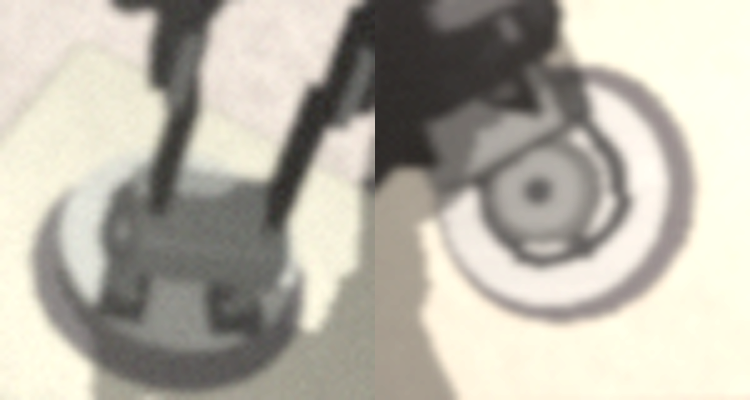

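The plate is about 4–5 mm down, with the ring around the head. Letting the ring contract while keeping gentle down pressure.

move_arm:
  series:
    - [[-0.1,-0.02,-0.18,0,0.15,0,0.54],[-0.1,-0.02,-0.2,0,0.15,0,0.58],[-0.1,-0.02,-0.2,0,0.15,0,0.63],[-0.1,-0.02,-0.2,0,0.15,0,0.67],[-0.1,-0.02,-0.18,0,0.15,0,0.7]]

```text
clock: 19.5
eef_pos: [0.5504, 0.182, 0.1365]
tool_rot: [0.966, 0.257, 0.004, -0.004]
ft_force: [0.2, -0.6, 8.3]
grip_width: 0.0596
```

```bash
python3 -c "
from h import *
st(548.2,180.6,165,29.7);snap('top','top14');snap('scene','scene14')
s=cv2.imread('pics/scene14.png'); t=cv2.imread('pics/top14.png');k=5
f=lambda s,x0,y0: cv2.convertScaleAbs(cv2.resize(s[y0:y0+80,x0:x0+75],None,fx=k,fy=k,interpolation=cv2.INTER_CUBIC),alpha=1.7)
cv2.imwrite('pics/z14.png',cv2.hconcat([f(s,350,185),f(t,145,225)]))
"
```

```text
t 19.5 eef [550.4 182.  136.5] yaw(pliers) 29.82 tilt z [0.31 0.6 ] F [ 0.2 -0.6  8.3] T [-0.23 -0.04 -0.02] w 59.6 j [0.31 0.42 0.11 1.25 0.01 2.94]
go cm [-0.22 -0.14  2.85]
turn deg [-0.6   0.32 -0.12]
```

View pics/z14.png

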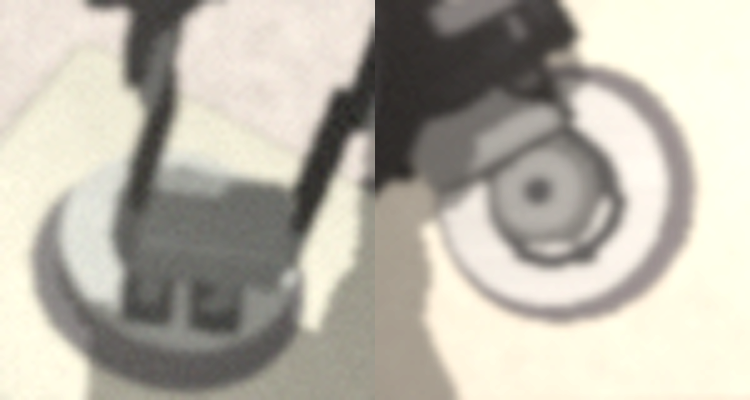

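The ring has contracted and the eyes are together. Easing the press and opening to the light hold.

move_arm:
  series:
    - [[-0.05,-0.03,-0.15,-0.1,0.1,0,0.72],[0,0,-0.1,-0.1,0.1,0,0.73],[0,0,-0.05,-0.1,0,0,0.73],[0,0,0,-0.1,0,0,0.73],[0,0,0,0,0,0,0.73]]

```text
clock: 20.1
eef_pos: [0.5526, 0.1828, 0.1369]
tool_rot: [0.966, 0.257, 0.005, -0.002]
ft_force: [0.2, 0.9, 4.6]
grip_width: 0.0622
```

```bash
python3 -c "
from h import *
st(548.2,180.6,165,29.7);snap('top','top15');snap('scene','scene15')
s=cv2.imread('pics/scene15.png'); t=cv2.imread('pics/top15.png');k=5
f=lambda s,x0,y0: cv2.convertScaleAbs(cv2.resize(s[y0:y0+80,x0:x0+75],None,fx=k,fy=k,interpolation=cv2.INTER_CUBIC),alpha=1.7)
cv2.imwrite('pics/z15.png',cv2.hconcat([f(s,350,185),f(t,145,225)]))
"
```

```text
t 20.1 eef [552.6 182.8 136.9] yaw(pliers) 29.83 tilt z [0.54 0.36] F [0.2 0.9 4.6] T [ 0.07  0.12 -0.05] w 62.2 j [0.32 0.42 0.11 1.25 0.   2.94]
go cm [-0.44 -0.22  2.81]
turn deg [-0.36  0.54 -0.13]
```

View pics/z15.png

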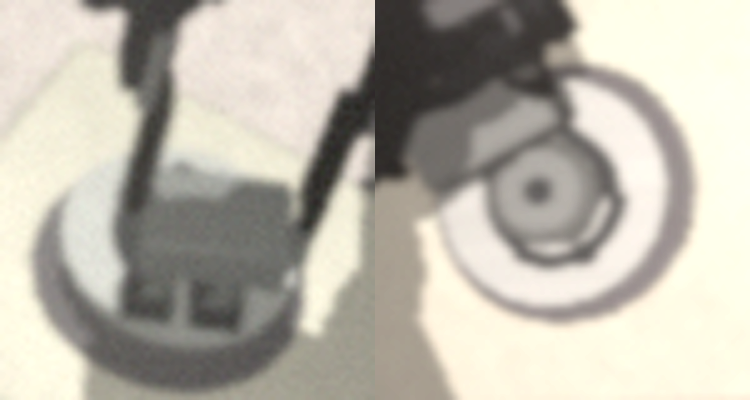

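move_arm:
  series:
    - [[-0.1,-0.05,0.1,-0.2,0.2,0,0.73],[-0.05,0,0.15,0,0,0,0.73],[0,0,0.2,0,0,0,0.73],[0,0,0.2,0,0,0,0.73],[0,0,0.2,0,0,0,0.73]]

```text
clock: 20.7
eef_pos: [0.5482, 0.1811, 0.1418]
tool_rot: [0.966, 0.257, -0.001, 0.0]
ft_force: [0.1, -0.7, -1.6]
grip_width: 0.062
```

```bash
python3 -c "
from h import *
st(550.8,182.2,165,29.7)"
```

```text
t 20.7 eef [548.2 181.1 141.8] yaw(pliers) 29.82 tilt z [-0.13 -0.05] F [ 0.1 -0.7 -1.6] T [-0.03 -0.12 -0.05] w 62.0 j [ 0.32  0.42  0.12  1.28 -0.    2.94]
go cm [0.26 0.11 2.32]
turn deg [ 0.05 -0.13 -0.12]
```

move_arm:
  series:
    - [[0.12,0.05,0.1,0,0,0,0.735],[0.05,0.0,0.2,0,0,0,0.735],[0,0,0.2,0,0,0,0.735],[0,0,0.2,0,0,0,0.735],[0,0,0.2,0,0,0,0.735]]

```text
clock: 21.2
eef_pos: [0.549, 0.1812, 0.1499]
tool_rot: [0.966, 0.257, -0.003, 0.0]
ft_force: [-0.2, -0.4, -1.6]
grip_width: 0.063
```

```bash
python3 -c "
from h import *
st(550.8,182.2,165,29.7)"
```

```text
t 21.2 eef [549.  181.2 149.9] yaw(pliers) 29.82 tilt z [-0.33 -0.12] F [-0.2 -0.4 -1.6] T [-0.02  0.01  0.01] w 63.0 j [ 0.32  0.42  0.15  1.3  -0.    2.94]
go cm [0.18 0.1  1.51]
turn deg [ 0.12 -0.33 -0.12]
```

move_arm:
  series:
    - [[0,0,0.3,0,0,0,0.73],[0,0,0.4,0,0,0,0.73],[0,0,0.6,0,0,0,0.73],[0,0,1,0,0,0,0.73],[0,0,1,0,0,0,0.73]]

```text
clock: 21.7
eef_pos: [0.5483, 0.181, 0.1849]
tool_rot: [0.966, 0.257, -0.004, 0.0]
ft_force: [-0.1, 0.4, -2.2]
grip_width: 0.0625
```

```bash
python3 -c "
from h import *
st(550.8,182.2,165,29.7);snap('top','top16');snap('scene','scene16')
s=cv2.imread('pics/scene16.png'); t=cv2.imread('pics/top16.png');k=5
f=lambda s,x0,y0: cv2.convertScaleAbs(cv2.resize(s[y0:y0+90,x0:x0+75],None,fx=k,fy=k,interpolation=cv2.INTER_CUBIC),alpha=1.7)
cv2.imwrite('pics/z16.png',cv2.hconcat([f(s,350,175),f(t,145,225)]))
"
```

```text
t 21.7 eef [548.3 181.  184.9] yaw(pliers) 29.82 tilt z [-0.42 -0.15] F [-0.1  0.4 -2.2] T [ 0.05 -0.02  0.03] w 62.5 j [ 0.32  0.41  0.21  1.39 -0.    2.94]
go cm [ 0.25  0.12 -1.99]
turn deg [ 0.15 -0.42 -0.12]
```

View pics/z16.png

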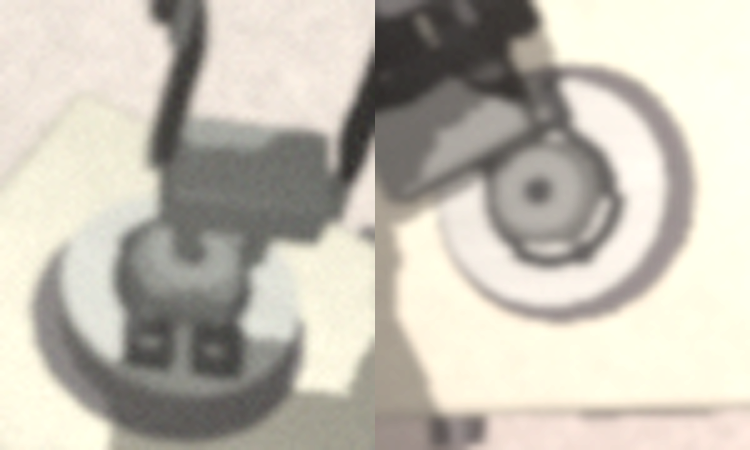

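The ring sits round the core under the head with both eyes together, and the tips came out freely. Returning the pliers to the stand.

move_arm:
  series:
    - [[-0.2,-2,0.3,0,-0.4,-2,0.73],[-0.4,-3.5,0,0,0,-3,0.73],[-0.5,-4,0,0,0,-3,0.73],[-0.5,-4,0,0,0,-3,0.73],[-0.4,-4,0,0,0,-2,0.73]]

```text
clock: 22.3
eef_pos: [0.5301, 0.0073, 0.19]
tool_rot: [0.989, 0.147, 0.004, 0.001]
ft_force: [0.1, -0.0, -2.3]
grip_width: 0.0626
```

```bash
python3 -c "
from h import *
st(523.8,-68.2,150,14.1)"
```

```text
t 22.3 eef [530.1   7.3 190. ] yaw(pliers) 16.96 tilt z [ 0.44 -0.  ] F [ 0.1 -0.  -2.3] T [ 0.02 -0.09  0.  ] w 62.6 j [ 0.01  0.3   0.07  1.34 -0.    2.86]
go cm [-0.63 -7.55 -4.  ]
turn deg [ 0.02  0.44 -2.86]
```

move_arm:
  series:
    - [[-0.2,-3.2,-0.5,0,0.2,-1,0.73],[-0.2,-2.5,-1,0,0.1,-0.7,0.73],[-0.1,-0.8,-0.5,0,0,-0.3,0.73],[0,0,0,0,0,0,0.73],[0,0,0,0,0,0,0.73]]

```text
clock: 22.8
eef_pos: [0.5238, -0.0648, 0.1706]
tool_rot: [0.992, 0.125, 0.002, 0.001]
ft_force: [-0.2, 0.3, -1.1]
grip_width: 0.0623
```

```bash
python3 -c "
from h import *
st(523.8,-68.2,150,14.1);snap('top','top17');snap('scene','scene17')
for n in('scene','top'):
    P=pts(n,np.load(f'pics/{n}17.npy')).reshape(-1,3)
    r=np.hypot(P[:,0]-.5248,P[:,1]-.1673); q=P[(r>.03)&(r<.04)&(P[:,2]>.055)&(P[:,2]<.075)]; a=np.arctan2(q[:,1]-.1673,q[:,0]-.5248)
    q=q[abs(a-.52)>1.]; print(n,'plate z',np.median(q[:,2]).round(4),len(q))
    dk=P[(abs(P[:,0]-.525)<.08)&(abs(P[:,1]-.167)<.08)&(r>.055)&(P[:,2]<.05)&(P[:,2]>.03)]; print('deck',np.median(dk[:,2]).round(4))
"
```

```text
t 22.8 eef [523.8 -64.8 170.6] yaw(pliers) 14.4 tilt z [ 0.22 -0.06] F [-0.2  0.3 -1.1] T [ 0.01  0.06 -0.03] w 62.3 j [-0.12  0.3   0.03  1.29 -0.    2.77]
go cm [-0.   -0.34 -2.06]
turn deg [ 0.06  0.22 -0.31]
scene plate z 0.0639 332
deck 0.0394
top plate z 0.065 429
deck 0.0406
```

View pics/scene17.png

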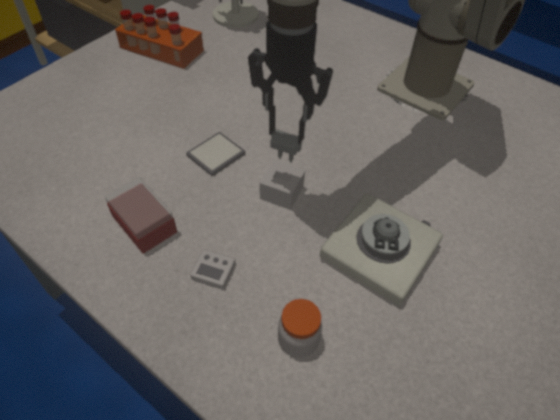

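The plate reads 2.0 mm lower in both views, which is what the ring holding it in the groove should give. Now I'll check how the pliers sit in the grip.

```bash
python3 -c "
from h import *
o=bot.get_obs(); e=o['eef_pos']*1000
for n in('scene','top'):
    P=pts(n,np.load(f'pics/{n}17.npy')).reshape(-1,3)*1000
    q=P[(np.hypot(P[:,0]-e[0],P[:,1]-e[1])<45)&(P[:,2]>e[2]-82)&(P[:,2]<e[2]-8)]
    print(n,np.histogram(q[:,2]-e[2],bins=np.arange(-82,-6,4)))
    b=q[(q[:,2]>e[2]-21)&(q[:,2]<e[2]-12)]; print(len(b),cv2.minAreaRect(b[:,:2].astype(np.float32)),np.median(b[:,2]))
s=cv2.imread('pics/scene17.png');k=8;x0,y0=255,100
im=cv2.convertScaleAbs(cv2.resize(s[y0:y0+70,x0:x0+60],None,fx=k,fy=k,interpolation=cv2.INTER_CUBIC),alpha=1.7)
for t in tips():
    u,v=proj('scene',t); cv2.drawMarker(im,(int((u-x0+.5)*k),int((v-y0+.5)*k)),(0,0,255),0,12)
cv2.imwrite('pics/z17.png',im)
"
```

```text
scene (array([  0,   0,   4,   4,  16,  12,  14,  12,   6,   0,   0,   9,  43,
        49,  51,  80, 314,   7]), array([-82, -78, -74, -70, -66, -62, -58, -54, -50, -46, -42, -38, -34,
       -30, -26, -22, -18, -14, -10]))
389 ((522.442138671875, -62.06015396118164), (37.16435623168945, 60.278419494628906), 15.930233001708984) 154.14142790928597
top (array([0, 0, 0, 0, 0, 0, 0, 0, 0, 0, 0, 0, 0, 0, 0, 0, 0, 0]), array([-82, -78, -74, -70, -66, -62, -58, -54, -50, -46, -42, -38, -34,
       -30, -26, -22, -18, -14, -10]))
0 ((0.0, 0.0), (0.0, 0.0), 0.0) nan
  return _methods._mean(a, axis=axis, dtype=dtype,
  ret = ret.dtype.type(ret / rcount)
```

View pics/z17.png

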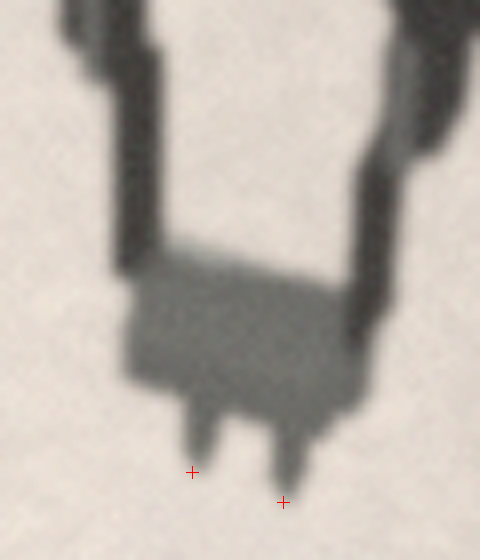

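The pliers sit about 1.5 mm to -x in the grip, so I'll aim for TCP (525.0, -68.7) and lower them.

move_arm:
  series:
    - [[0.07,-0.26,-0.3,0,0.2,-0.2,0.73],[0,0,-0.6,0,0,0,0.73],[0,0,-0.8,0,0,0,0.73],[0,0,-0.4,0,0,0,0.73],[0,0,0,0,0,0,0.73]]

```text
clock: 23.4
eef_pos: [0.5256, -0.0636, 0.1483]
tool_rot: [0.992, 0.127, 0.001, 0.0]
ft_force: [-0.2, -0.1, -2.3]
grip_width: 0.0619
```

```bash
python3 -c "
from h import *
st(525.0,-68.7,130,14.1)"
```

```text
t 23.4 eef [525.6 -63.6 148.3] yaw(pliers) 14.6 tilt z [ 0.08 -0.04] F [-0.2 -0.1 -2.3] T [-0.02  0.02 -0.01] w 61.9 j [-0.12  0.32 -0.01  1.24 -0.    2.77]
go cm [-0.06 -0.51 -1.83]
turn deg [ 0.04  0.08 -0.5 ]
```

move_arm:
  series:
    - [[-0.04,-0.35,0,0,0,-0.3,0.73],[0,0,-0.3,0,0,0,0.73],[0,0,-0.3,0,0,0,0.73],[0,0,0,0,0,0,0.73],[0,0,0,0,0,0,0.73]]

```text
clock: 23.9
eef_pos: [0.5252, -0.0676, 0.1418]
tool_rot: [0.992, 0.124, 0.001, 0.0]
ft_force: [0.4, 0.2, -1.4]
grip_width: 0.0625
```

```bash
python3 -c "
from h import *
st(525.0,-68.7,130,14.1)"
```

```text
t 23.9 eef [525.2 -67.6 141.8] yaw(pliers) 14.25 tilt z [ 0.08 -0.04] F [ 0.4  0.2 -1.4] T [-0.01 -0.02  0.02] w 62.5 j [-0.13  0.33 -0.02  1.23 -0.    2.77]
go cm [-0.02 -0.11 -1.18]
turn deg [ 0.04  0.08 -0.15]
```

move_arm:
  series:
    - [[-0.02,-0.08,-0.4,0,0,-0.1,0.73],[0,0,-0.4,0,0,0,0.73],[0,0,-0.4,0,0,0,0.73],[0,0,0,0,0,0,0.73],[0,0,0,0,0,0,0.73]]

```text
clock: 24.4
eef_pos: [0.525, -0.0685, 0.1287]
tool_rot: [0.992, 0.123, 0.001, 0.0]
ft_force: [1.1, -0.8, -2.5]
grip_width: 0.0627
```

```bash
python3 -c "
from h import *
st(525.0,-68.7,130,14.1);snap('scene','scene18')
s=cv2.imread('pics/scene18.png');k=8;x0,y0=250,135
im=cv2.convertScaleAbs(cv2.resize(s[y0:y0+70,x0:x0+65],None,fx=k,fy=k,interpolation=cv2.INTER_CUBIC),alpha=1.5)
cv2.imwrite('pics/z18.png',im)
"
```

```text
t 24.4 eef [525.  -68.5 128.7] yaw(pliers) 14.14 tilt z [ 0.09 -0.04] F [ 1.1 -0.8 -2.5] T [-0.03  0.01  0.02] w 62.7 j [-0.13  0.33 -0.04  1.19 -0.    2.77]
go cm [ 0.   -0.02  0.13]
turn deg [ 0.04  0.09 -0.04]
```

View pics/z18.png

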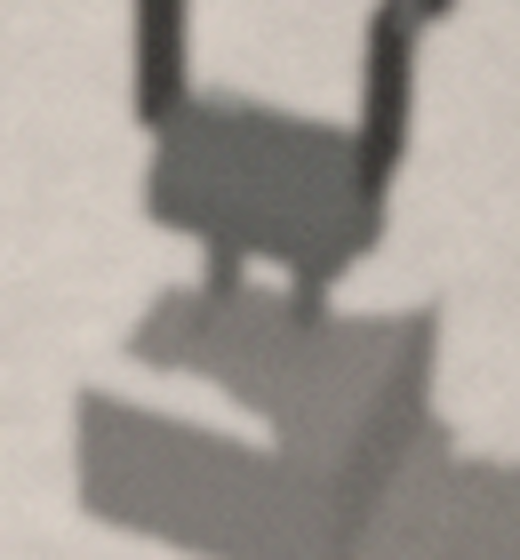

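move_arm:
  series:
    - [[0,0,-0.3,0,0,0,0.73],[0,0,-0.3,0,0,0,0.73],[0,0,-0.3,0,0,0,0.73],[0,0,-0.2,0,0,0,0.73],[0,0,0,0,0,0,0.73]]

```text
clock: 24.95
eef_pos: [0.5251, -0.0685, 0.1169]
tool_rot: [0.992, 0.123, 0.001, 0.001]
ft_force: [-0.6, 0.8, -2.3]
grip_width: 0.0628
```

```bash
python3 -c "
from h import *
st(525.0,-68.7,85,14.1)"
```

```text
t 24.95 eef [525.1 -68.5 116.9] yaw(pliers) 14.15 tilt z [ 0.1  -0.05] F [-0.6  0.8 -2.3] T [ 0.   -0.    0.03] w 62.8 j [-0.13  0.34 -0.06  1.17 -0.    2.77]
go cm [-0.01 -0.02 -3.19]
turn deg [ 0.05  0.1  -0.05]
```

The tips are in the slot with no force. Continuing down.

move_arm:
  series:
    - [[0,0,-0.4,0,0,0,0.73],[0,0,-0.6,0,0,0,0.73],[0,0,-0.6,0,0,0,0.73],[0,0,-0.4,0,0,0,0.73],[0,0,0,0,0,0,0.73]]

```text
clock: 25.45
eef_pos: [0.5248, -0.0684, 0.0948]
tool_rot: [0.992, 0.123, 0.001, 0.0]
ft_force: [-1.3, 0.4, -1.8]
grip_width: 0.0619
```

```bash
python3 -c "
from h import *
st(525.0,-68.7,85,14.1)"
```

```text
t 25.45 eef [524.8 -68.4  94.8] yaw(pliers) 14.15 tilt z [ 0.07 -0.04] F [-1.3  0.4 -1.8] T [ 0.02 -0.    0.06] w 61.9 j [-0.13  0.36 -0.1   1.11 -0.    2.77]
go cm [ 0.02 -0.03 -0.98]
turn deg [ 0.04  0.07 -0.05]
```

move_arm:
  series:
    - [[0,0,-0.3,0,0,0,0.73],[0,0,-0.25,0,0,0,0.73],[0,0,-0.15,0,0,0,0.73],[0,0,-0.1,0,0,0,0.73],[0,0,0,0,0,0,0.73]]

```text
clock: 25.95
eef_pos: [0.525, -0.0684, 0.0862]
tool_rot: [0.992, 0.123, 0.001, 0.0]
ft_force: [-0.4, 0.5, -2.8]
grip_width: 0.0626
```

move_arm:
  series:
    - [[0,0,-0.08,0,0,0,0.73],[0,0,-0.08,0,0,0,0.73],[0,0,-0.06,0,0,0,0.73],[0,0,0,0,0,0,0.73],[0,0,0,0,0,0,0.73]]

```text
clock: 26.45
eef_pos: [0.5259, -0.0685, 0.0853]
tool_rot: [0.992, 0.123, 0.002, 0.001]
ft_force: [-0.0, 0.4, -1.4]
grip_width: 0.0627
```

```bash
python3 -c "
from h import *
st(525.0,-68.7,85,14.1);snap('scene','scene19')
P=pts('scene',np.load('pics/scene19.npy')).reshape(-1,3)*1000
q=P[(np.hypot(P[:,0]-523,P[:,1]+68)<40)&(P[:,2]>60)&(P[:,2]<80)]; print(np.histogram(q[:,2],bins=range(60,81,1)))
s=cv2.imread('pics/scene19.png');k=8;x0,y0=250,135
cv2.imwrite('pics/z19.png',cv2.convertScaleAbs(cv2.resize(s[y0:y0+70,x0:x0+65],None,fx=k,fy=k,interpolation=cv2.INTER_CUBIC),alpha=1.5))
"
```

```text
t 26.45 eef [525.9 -68.5  85.3] yaw(pliers) 14.15 tilt z [ 0.23 -0.06] F [-0.   0.4 -1.4] T [ 0.   -0.01 -0.01] w 62.7 j [-0.13  0.37 -0.11  1.09 -0.    2.77]
go cm [-0.09 -0.02 -0.03]
turn deg [ 0.06  0.23 -0.05]
(array([11,  9, 11,  5, 14, 14, 31, 55, 99, 81, 44, 14,  3,  2,  2,  2,  7,
        0,  2,  5]), array([60, 61, 62, 63, 64, 65, 66, 67, 68, 69, 70, 71, 72, 73, 74, 75, 76,
       77, 78, 79, 80]))
```

View pics/z19.png

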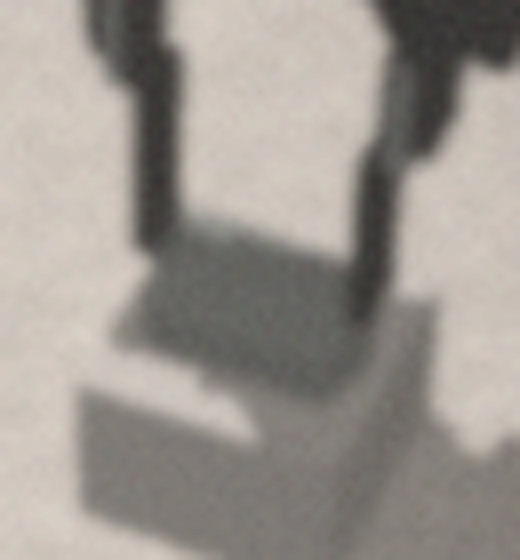

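The block rests on the rim at the same height as at the start. Letting go.

move_arm:
  series:
    - [[0,0,0,0,0,0,0.78],[0,0,0,0,0,0,0.88],[0,0,0,0,0,0,1],[0,0,0,0,0,0,1],[0,0,0,0,0,0,1]]

```text
clock: 27.0
eef_pos: [0.5268, -0.0687, 0.0858]
tool_rot: [0.992, 0.123, 0.003, 0.001]
ft_force: [-0.1, -0.4, 0.8]
grip_width: 0.0855
```

move_arm:
  series:
    - [[0,0,0.5,0,0,0,1],[0,0,1.0,0,0,0,1],[0,0,1.5,0,0,0,1],[0,0,2,0,0,0,1],[0,0,2,0,0,0,1]]

```text
clock: 27.5
eef_pos: [0.5244, -0.0684, 0.1576]
tool_rot: [0.992, 0.123, 0.0, 0.0]
ft_force: [0.1, -0.3, -0.1]
grip_width: 0.0857
```

move_arm:
  series:
    - [[0,0,2,0,0,0,1],[-3,-1,2,0,0,0,1],[-4,-2,1,0,0,0,1],[-4,-2,0,0,0,0,1],[-4,-2,0,0,0,0,1]]

```text
clock: 28.0
eef_pos: [0.378, -0.1389, 0.2171]
tool_rot: [0.992, 0.127, 0.007, 0.003]
ft_force: [0.4, -1.0, 0.9]
grip_width: 0.0852
```

```bash
python3 - <<'E'
from h import *
st();
for n in('scene','top'):
    snap(n,n+'20')
    for i in (0,20):
        P=pts(n,np.load(f'pics/{n}{i}.npy')).reshape(-1,3)*1000; x,y,z=P.T
        r=np.hypot(x-524.8,y-167.3); a=np.arctan2(y-167.3,x-524.8)
        q=z[(r>30)&(r<40)&(z>55)&(z<75)&(abs(a-.52)>1)]
        s=(abs(x-523)<60)&(abs(y+68)<60); 
        f=lambda m:(np.round(cv2.minAreaRect(P[m][:,:2].astype(np.float32))[0],1),np.round(cv2.minAreaRect(P[m][:,:2].astype(np.float32))[1],1))
        print(n,i,'plate',np.median(q).round(2),'hand',f(s&(z>118)&(z<138)),'block',f(s&(z>62)&(z<74)),
          'box',f((abs(x-765)<80)&(abs(y+205)<85)&(z>50)),'timer',f((abs(x-755)<60)&(abs(y+45)<60)&(z>10)),'jar',f((abs(x-755)<70)&(abs(y-145)<70)&(z>70)))
    for t in('ring','pliers'): print(t,[(np.round(v['at'],3).tolist(),round(v['confidence'],2)) for v in bot.find_in(n,t)[:1]])
E
```

```text
t 28.0 eef [ 378.  -138.9  217.1] yaw(pliers) 14.59 tilt z [ 0.85 -0.24] F [ 0.4 -1.   0.9] T [-0.1   0.02 -0.05] w 85.2 j [-0.35  0.02 -0.19  1.34  0.    2.53]
scene 0 plate 65.96 hand (array([523.4, -68. ]), array([23.1, 64.4])) block (array([523.3, -67.5]), array([37.2, 61.1])) box (array([ 760.8, -227.7]), array([121.1,  78.4])) timer (array([753.6, -47.8]), array([60.7, 65.9])) jar (array([759.6, 151.1]), array([61.3, 60.5]))
scene 20 plate 63.95 hand (array([524.3, -66.8]), array([21.8, 63.8])) block (array([524.2, -66.9]), array([36.5, 62.2])) box (array([ 760.6, -227.3]), array([120.3,  79. ])) timer (array([753.7, -47.3]), array([61.3, 66.4])) jar (array([759.5, 151.4]), array([61.4, 59.8]))
ring [([0.548, 0.175, 0.072], 0.86)]
pliers [([0.528, -0.069, 0.07], 0.77)]
top 0 plate 66.93 hand (array([523.2, -68.5]), array([19.6, 64. ])) block (array([522.6, -66.1]), array([33.6, 57.3])) box (array([ 759.9, -227.8]), array([118.3,  78.6])) timer (array([752.2, -49.1]), array([60.5, 65.8])) jar (array([757.6, 149.8]), array([60.2, 59.8]))
top 20 plate 64.88 hand (array([524.2, -67.9]), array([18.6, 64.1])) block (array([524. , -68.1]), array([33.7, 52.2])) box (array([ 759.9, -227.6]), array([117.9,  79.5])) timer (array([752.2, -48.7]), array([60.3, 65.5])) jar (array([757.9, 149.7]), array([60.5, 58.7]))
ring [([0.536, 0.168, 0.068], 0.9)]
pliers [([0.524, -0.072, 0.073], 0.67)]
```

View pics/scene20.png

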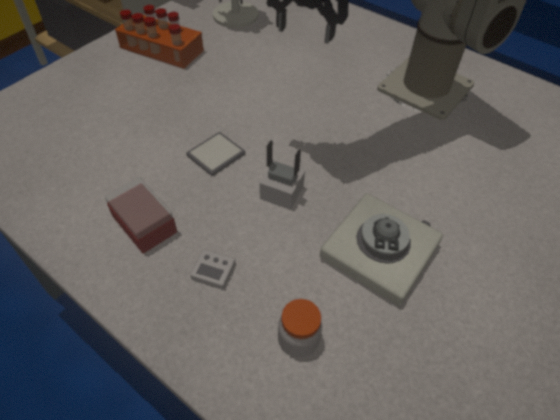

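View pics/top20.png

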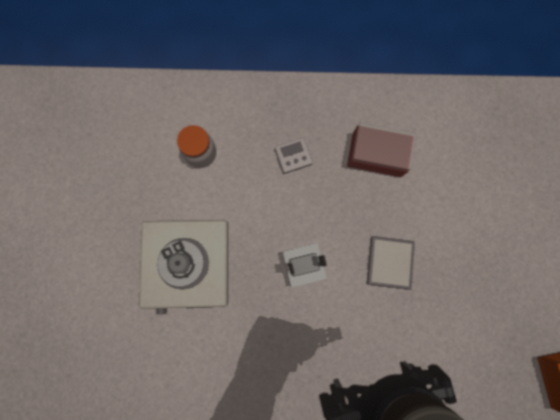

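Everything is in place. I'll bring the arm to rest and hand in.

move_arm:
  series:
    - [[0,0,0,0,0,0,1],[0,0,0,0,0,0,1],[0,0,0,0,0,0,1],[0,0,0,0,0,0,1],[0,0,0,0,0,0,1]]

```text
clock: 28.8
eef_pos: [0.3826, -0.1368, 0.2155]
tool_rot: [0.992, 0.129, 0.006, 0.002]
ft_force: [-0.7, -0.1, -0.4]
grip_width: 0.0853
```

```bash
python3 -c "
from h import *
st(); print(bot.job_done())"
```

```text
t 28.8 eef [ 382.6 -136.8  215.5] yaw(pliers) 14.85 tilt z [ 0.72 -0.13] F [-0.7 -0.1 -0.4] T [-0.04  0.09 -0.02] w 85.3 j [-0.34  0.03 -0.18  1.34  0.    2.54]
the job is handed in; nothing more can be done
None
```

The retaining ring is back in the spindle's groove and holds the plate down. The pliers are in their stand, and I handed the job in at 28.8 s. I spread the ring to about 0.157 rad (worked out from the handles at 43 mm), lowered it over the head, pressed the plate and let the ring contract.

- **Plate and ring:** the plate sits 2.0 mm lower than at the start in both camera views, as expected with the ring in the groove. Both views show the eyes together under the head.
- **Pliers and bystanders:** the pliers' block is on the stand's rim within about 1.5 mm of where it began. The tip box, timer and jar moved less than 0.6 mm, which is within measuring noise. The gripper is open and clear of everything.
- **Pressed deeper than wanted:** the plate briefly went 6 to 7 mm down at about 12 N, close to its hard stop. I eased it to 4 to 5 mm before starting the release. It was about 5.5 mm down as the ring closed.
- **Disagreement:** the first network positions for the mixer and the ring's eyes differed by 1 to 4 cm between the two views. I used my own depth and image fits instead, which agreed to about 1–1.5 mm.

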